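Fit the filter cartridges of the dive-gear drying docks

TASK

Stop the drying fans first: push the spring toggle right over to its red side, hold it there for three seconds and let it spring back upright. Then fit each filter cartridge on the cart into the dock of the same colour as its fin: hook its thin tongue under the dock's lip and rotate it down until it lies flat and fully home inside the frame (a dock whose cartridge is missing stays empty). With all of them in, hold the toggle over to the green side for three seconds to restart the fans and let it recentre, leaving the rest of the gear where it is.

Things in the scene. Friction and masses are not known exactly. Their poses are not given: they have to be found in the camera images.
- cart_orange: loose filter cartridge with the orange grip fin, 0.15-0.27 kg; may be absent. Origin: centre of the underside; lying flat its z axis points up. Grey body x -40 to +60, y +-42.5, z 0 to 12 mm; thin black tongue at its -x end: x -60 to -40, y +-35, z 0 to 5 mm. Upright fin on top to grasp: 14 mm thick in x (x -2 to +12), 50 mm long in y (y +-25), z 12 to 50 mm
- cart_orange_tongue (a point): middle of the tongue's free end on the orange cartridge, at (-60, 0, 2.5) mm in its frame
- dock_orange: fixed white dock, 150 x 115 mm, with the orange frame on top. Origin: centre of its underside on the table; z up, -x side (with the lip) roughly to the robot. Flat seat 25 mm above the origin, inside a near wall (inner face x = -63 mm), far rim (x = +63) and side rims (y = +-45.5); rims rise 10 mm above the seat. Cartridge home: axes parallel to the dock's, origin at (0, 0, 25) mm, play 3 mm
- dock_orange_lip (a point): middle of the free lower edge of the orange dock's lip, at (-49, 0, 38) mm in the dock frame. The lip, 106 mm wide and 5 mm thick, overhangs the seat from the near wall (x = -63) to here, its underside 13 mm above the seat; the tongue goes under it, with the cartridge's far end raised by 0.15 to 0.4 rad
- cart_yellow: loose filter cartridge with the yellow grip fin, 0.15-0.27 kg; may be absent. Origin: centre of the underside; lying flat its z axis points up. Grey body x -40 to +60, y +-42.5, z 0 to 12 mm; thin black tongue at its -x end: x -60 to -40, y +-35, z 0 to 5 mm. Upright fin on top to grasp: 14 mm thick in x (x -2 to +12), 50 mm long in y (y +-25), z 12 to 50 mm
- cart_yellow_tongue (a point): middle of the tongue's free end on the yellow cartridge, at (-60, 0, 2.5) mm in its frame
- dock_yellow: fixed white dock, 150 x 115 mm, with the yellow frame on top. Origin: centre of its underside on the table; z up, -x side (with the lip) roughly to the robot. Flat seat 25 mm above the origin, inside a near wall (inner face x = -63 mm), far rim (x = +63) and side rims (y = +-45.5); rims rise 10 mm above the seat. Cartridge home: axes parallel to the dock's, origin at (0, 0, 25) mm, play 3 mm
- dock_yellow_lip (a point): middle of the free lower edge of the yellow dock's lip, at (-49, 0, 38) mm in the dock frame. The lip, 106 mm wide and 5 mm thick, overhangs the seat from the near wall (x = -63) to here, its underside 13 mm above the seat; the tongue goes under it, with the cartridge's far end raised by 0.15 to 0.4 rad
- cart_blue: loose filter cartridge with the blue grip fin, 0.15-0.27 kg; may be absent. Origin: centre of the underside; lying flat its z axis points up. Grey body x -40 to +60, y +-42.5, z 0 to 12 mm; thin black tongue at its -x end: x -60 to -40, y +-35, z 0 to 5 mm. Upright fin on top to grasp: 14 mm thick in x (x -2 to +12), 50 mm long in y (y +-25), z 12 to 50 mm
- cart_blue_tongue (a point): middle of the tongue's free end on the blue cartridge, at (-60, 0, 2.5) mm in its frame
- dock_blue: fixed white dock, 150 x 115 mm, with the blue frame on top. Origin: centre of its underside on the table; z up, -x side (with the lip) roughly to the robot. Flat seat 25 mm above the origin, inside a near wall (inner face x = -63 mm), far rim (x = +63) and side rims (y = +-45.5); rims rise 10 mm above the seat. Cartridge home: axes parallel to the dock's, origin at (0, 0, 25) mm, play 3 mm
- dock_blue_lip (a point): middle of the free lower edge of the blue dock's lip, at (-49, 0, 38) mm in the dock frame. The lip, 106 mm wide and 5 mm thick, overhangs the seat from the near wall (x = -63) to here, its underside 13 mm above the seat; the tongue goes under it, with the cartridge's far end raised by 0.15 to 0.4 rad
- switchbox: fixed grey switch box 80 x 110 x 45 mm. Origin: centre of its underside; z up. On its top a green spot at y = +38 mm and a red spot at y = -38 mm, the toggle between them
- toggle_tip (a point): top of the black toggle paddle, 64 mm above its pivot; the paddle is 36 mm wide (box x), 10 mm thick (box y); the pivot lies at (0, 0, 45) mm in the box frame
- toggle (a joint): lean of the toggle in rad: 0 upright, positive towards the green spot (box +y), negative towards the red spot (box -y), stops at +-0.6. Spring-centred, 0.4 N m/rad (about 4 N at the tip when right over); returns by itself
- mask: bystander, leave alone: teal dive mask 160 x 60 x 86 mm. Origin: on its underside, below the lens
- carabiner: bystander, leave alone: aluminium carabiner 105 x 64 x 12 mm lying flat. Origin: on its underside, near its centre
- mouthpiece: bystander, leave alone: smoky grey silicone mouthpiece 76 x 60 x 30 mm. Origin: on its underside, near its centre
- spray: bystander, leave alone: glass spray bottle, 72 mm across, 185 mm tall, black nozzle. Origin: on its underside, near its centre
- defog: bystander, leave alone: small bottle with blue cap, 44 mm across, 110 mm tall. Origin: on its underside, near its centre
- torch: bystander, leave alone: yellow and black dive torch, 180 mm long, 55 mm across, lying. Origin: on its underside, near its centre
- snorkel: bystander, leave alone: teal snorkel tube, 350 mm long, 24 mm thick, lying. Origin: on its underside, below the straight tube

How it is judged:
By the outcome, as a careful person would: the job done as asked, in the order asked, and still so for the second after the job is handed in, with the robot touching nothing.
Of cart_orange, cart_yellow, cart_blue only 2 to 3 are there at a start; the rules pass over those that are not, and their reading is None.
At some moment in a run one of cart_orange, cart_yellow, cart_blue may be knocked a few centimetres aside while the robot is not near it.
Once in a run the grip may slacken for a moment while it holds something.
It also fails if it takes over 210 s, if anything falls off the work surface, if the arm or the gripper's body presses on something with over 40 N, if the wrist force passes 120 N, or if a joint passes its speed limit or range.

ROBOT

A 7-joint arm with a two-finger parallel gripper is mounted at the origin on the work surface. World frame = base frame: x ahead of the robot, y to its left, z up, the work surface at z = 0. Lengths are in m, angles in rad, forces in N, time in s.
With the tool pointing down it reaches from about 0.4 to 0.875 m from the base axis. Payload 19.3 kg.
Tool frame: the origin (TCP) lies between the finger pads; the fingertips stand bot.tcp_to_tips ahead of it and the grasp point (between the pads) is the TCP (bot.tcp_to_tips is the distance from the TCP to the fingertips, in m); z points along the fingers, y is the line along which they close (so a half turn about z gives the same grasp; the last joint's range is limited). The gripper opens to 85 mm and grips with 20 to 120 N. Pads are 22 mm wide; open, the fingers measure 114 mm over their backs; the gripper's body (76 mm by 85 mm) begins 54 mm behind the grasp point. The pads swing forward as they close: fully open they stand 13 mm farther back than shut.
Start: joints at [1.092, 0.521, -0.036, 1.599, 0.021, 1.021, -0.113], TCP at [0.248, -0.574, 0.25] pointing down, gripper open.
Joint ranges: [-2.91, 2.91], [-0.3, 2.13], [-1.5, 1.42], [0.17, 2.43], [-1.26, 4.41], [0.16, 1.93], [-2.52, 2.52]. Speed limits (rad/s): [1.89, 1.89, 2.39, 2.39, 3.01, 3.01, 3.01].

INTERFACE

Orientations are given as [roll, pitch, yaw] about the fixed x, y, z axes, in that order (R = Rz(yaw) Ry(pitch) Rx(roll)).
In Python, from workcell import telemetry, grab_frame, bot gives the robot as it stands. The module is installed in compiled form; this text tells all that it offers.
- The arm moves only by the shell command python3 -m crank 'ROWS' [FORCE]. ROWS is text: rows parted by semicolons, each of 7 numbers parted by spaces: the finger opening in m, from 0 to 0.0854, then the shift along the tool's x, y, z in m, then the turn, a rotation vector about the tool's x, y, z in degrees. A call has exactly 8 rows; each row shifts and turns the commanded pose from where the row before left it, along the tool's axes as they then stand; what a row does not reach is not made up. A row lasts 1/12 s, in which the tool goes at most 41.7 mm and 7.16 degrees, less where a joint would pass 70% of its speed; a pose out of reach is approached as far as the arm can. A call with a gripper value outside its range is refused whole. The fingers move at their own pace and stop on an object; FORCE is the grip in N (left out, the last holds). Time passes only in rows, so rows that do not move let the fingers close, or fill a call up. It gives the time, the measured TCP pose, the force, the opening and the grip force at its end, in the units of the state.
- telemetry.observe(): the state, without advancing time (a new reading comes with each control period).
- grab_frame(name): name is "side" or "top" or "wrist"; returns a dict with "pixels" (420x560x3 uint8, red, green, blue), "depth" (420x560 float32, m along the optical axis (not along the pixel's ray), 0 where there is no reading), "vertical_fov" (degrees; the focal length in pixels is half the picture's height over the tangent of half this angle, whatever the lens; pixels are square), "cx", "cy" (the principal point, pixels), "distortion" ([k1, k2, p1, p2, k3] as OpenCV has them; the pictures are not rectified), "R" (3x3) and "t" (3): a world point X has camera coordinates R X + t; the wrist camera has in their place "hand_eye" (4x4, takes a point from camera to tool coordinates, whose origin is the TCP and whose axes are the flange's). Camera axes: x right, y down, z forward; pixel columns grow to the right and rows downward; lengths in m; the calibration is good to about 2 mm. A picture is of the moment at which its call begins: read the wrist's pose just before it.
- bot.job_done(): hands the job in; it is judged then, once.
The state is a dict: "clock": time; "qpos": joint angles; "qd": joint speeds; "joint_efforts": joint torques, N m; "position": TCP position; "tool_rot": TCP orientation; "force": force on the tool from outside, world axes, zero at the start; "moment": the same for the moment, N m; "grip_width": finger opening in m; "finger_force": force on a finger pad.
Only numpy, scipy, OpenCV 4.12 (cv2) and the standard library are available. Lean on these libraries where they do the work, as an engineer would, in place of code of your own. Each camera call takes 0.05 s, during which the arm holds its last target. There are 200 camera calls.

## Working session

There is one attempt and no reset: what is moved stays moved. The work goes in short steps, Python scripts to look and compute and a shell command to move; the robot and the scene stay as the last step left them, time stands still between calls to the robot, and variables do not carry over. Pictures are saved under pics/ and viewed, at most 14 in all, crops included, and the job is handed in when it is done.

```bash
mkdir -p pics
cat > h.py <<'E'
import numpy as np,cv2
from workcell import telemetry,grab_frame,bot
from scipy.spatial.transform import Rotation as Ro
def cam(n):
    s=telemetry.observe(); f=grab_frame(n); p=f['pixels']; H,W=p.shape[:2]
    fl=H/2/np.tan(np.radians(f['vertical_fov'])/2)
    K=np.array([[fl,0,f['cx']],[0,fl,f['cy']],[0,0,1]]); D=np.array(f['distortion'],float)
    if 'R' in f and n!='wrist': R=np.array(f['R']);t=np.array(f['t']); Rw=R.T; tw=-R.T@t
    else:
        T=np.eye(4);T[:3,:3]=Ro.from_euler('xyz',s['tool_rot']).as_matrix();T[:3,3]=s['position']
        M=T@np.array(f['hand_eye']);Rw=M[:3,:3];tw=M[:3,3]
    return dict(img=p,d=f['depth'],K=K,D=D,Rw=Rw,tw=tw)
def cloud(c):
    H,W=c['d'].shape; u,v=np.meshgrid(np.arange(W),np.arange(H))
    q=cv2.undistortPoints(np.stack([u,v],-1).reshape(-1,1,2).astype(np.float32),c['K'],c['D']).reshape(H,W,2)
    P=np.dstack([q[...,0]*c['d'],q[...,1]*c['d'],c['d']])
    X=P@c['Rw'].T+c['tw']; X[c['d']<=0]=np.nan
    return X
def proj(c,X):
    Rc=c['Rw'].T; return cv2.projectPoints(np.atleast_2d(X).astype(float),cv2.Rodrigues(Rc)[0],-Rc@c['tw'],c['K'],c['D'])[0].reshape(-1,2)
def save(c,name,box=None,s=1):
    im=c['img'][...,::-1]
    if box: im=im[box[1]:box[3],box[0]:box[2]]
    cv2.imwrite('pics/'+name,cv2.resize(im,None,fx=s,fy=s))
E
python3 - <<'E'
from h import *
for n in('top','side'):
    c=cam(n); save(c,n+'1.png',s=1.4); np.savez(n+'1.npz',X=cloud(c),img=c['img'])
    print(n,c['tw'],c['Rw'][:,2])
s=telemetry.observe(); print(s, bot.tcp_to_tips)
E
```

```text
top [0.26759638 0.02798808 1.36167728] [ 0.21819416 -0.00584393 -0.97588788]
side [0.07713107 0.98376052 0.99138276] [ 0.35150499 -0.677686   -0.64589932]
{'clock': 0.1, 'qpos': array([ 1.09182701,  0.52197093, -0.03629757,  1.59995013,  0.02121478,
        1.02112245, -0.11280103]), 'qd': array([ 0.00027837, -0.0005487 , -0.00058514, -0.00183223,  0.00090067,
       -0.00012089,  0.00038672]), 'joint_efforts': array([ 5.41326008e-03, -9.28499866e+01,  1.98525891e+00, -3.70535553e+01,
        1.82503508e-02,  5.32101374e-03,  5.42877990e-05]), 'position': array([ 0.24825923, -0.57326103,  0.24977364]), 'tool_rot': array([-3.14053193e+00,  1.02990802e-04,  4.08739187e-01]), 'force': array([-0.30401772,  0.67939153, -0.20562063]), 'moment': array([-0.05305241,  0.00464409,  0.0525664 ]), 'finger_force': 0.0, 'grip_width': 0.08528325017709297} 0.019
```

View pics/top1.png

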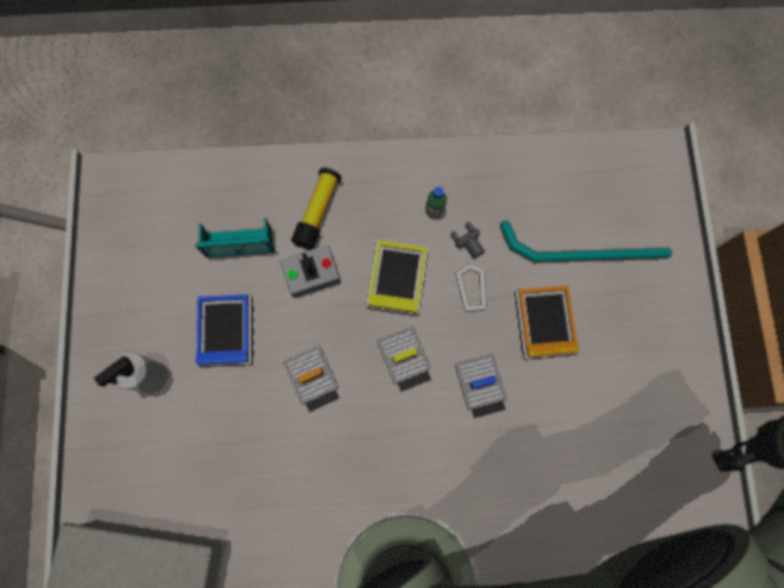

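View pics/side1.png

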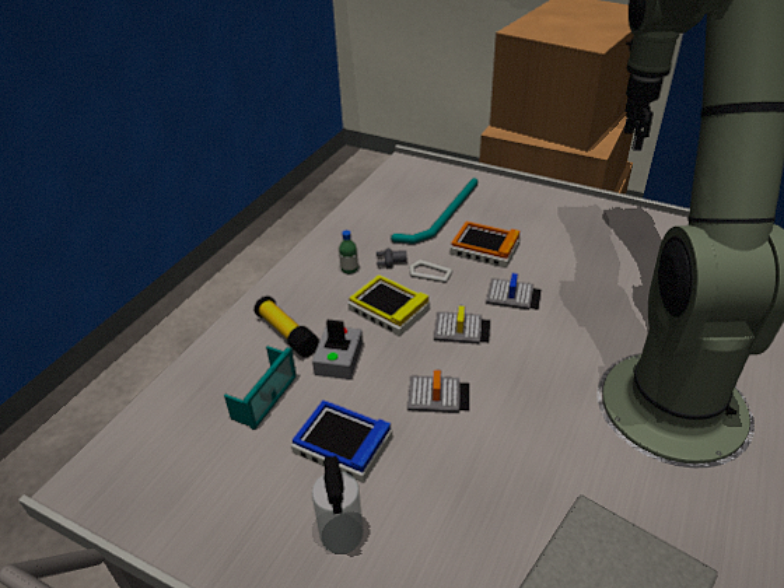

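```bash
cat > meas.py <<'E'
from h import *
def rect(P):
    (cx,cy),(w,h),a=cv2.minAreaRect(P.astype(np.float32)*1000)
    if w<h: w,h,a=h,w,a+90
    a=(a+90)%180-90
    return np.round([cx,cy,w,h,a],1)
def big(m):
    n,l,st,_=cv2.connectedComponentsWithStats(m.astype(np.uint8)); i=1+np.argmax(st[1:,4]); return l==i
HUE=dict(orange=(8,20),yellow=(23,35),blue=(105,130))
def run(X,img):
    hsv=cv2.cvtColor(img,cv2.COLOR_RGB2HSV); ok=np.isfinite(X[...,0])
    on=ok&(X[...,0]>0.2)&(X[...,0]<0.95)&(abs(X[...,1])<.7)
    for k,(a,b) in HUE.items():
        m=on&(hsv[...,0]>=a)&(hsv[...,0]<=b)&(hsv[...,1]>120)&(hsv[...,2]>60)
        n,l,st,_=cv2.connectedComponentsWithStats(m.astype(np.uint8))
        for i in range(1,n):
            if st[i,4]<40: continue
            P=X[l==i]; print(k,st[i,4],'z med/max',np.round(np.nanpercentile(P[:,2],[5,50,95]),3),'rect',rect(P[:,:2]))
            if 60<st[i,4]<700:
                c=np.median(P[:,:2],0)
                B=on&(np.hypot(X[...,0]-c[0],X[...,1]-c[1])<.085)&(X[...,2]>.0075)&(X[...,2]<.02)&(~m)
                B=big(B|((l==i))) ; print('   body',B.sum(),rect(X[B][:,:2]))
if __name__=='__main__':
    d=np.load('top1.npz'); run(d['X'],d['img'])
    X=d['X'];img=d['img'];hsv=cv2.cvtColor(img,cv2.COLOR_RGB2HSV)
    for n,(a,b) in dict(red=(0,6),green=(50,75)).items():
        m=(hsv[...,0]>=a)&(hsv[...,0]<=b)&(hsv[...,1]>150)&(hsv[...,2]>60); m[:, :190]=0; m[:,260:]=0; m[:160]=0;m[210:]=0
        m=big(m);print(n,np.median(X[m],0),m.sum())
    b=X[165:215,195:250].reshape(-1,3); 
    q=b[(b[:,2]>.037)&(b[:,2]<.05)]; print('box',rect(q[:,:2]),np.median(q[:,2]))
    q=b[b[:,2]>.09]; print('tog',len(q),np.median(q,0), q[:,2].max())
    t=X[230:260,300:310].reshape(-1,3); print('table',np.nanmedian(t[:,2]))
E
python3 meas.py
```

```text
orange 594 z med/max [0.027 0.037 0.045] rect [ 517.9 -328.9  145.2  108.2    2.4]
   body 616 [ 516.9 -329.3  147.5  108.8    2.5]
orange 96 z med/max [0.025 0.049 0.053] rect [425.3 174.5  49.3  12.6 -69.5]
   body 911 [427.4 175.6 110.1  85.   22. ]
yellow 452 z med/max [0.035 0.044 0.05 ] rect [809.1 146.6 130.   37.9 -21.6]
   body 456 [810.4 150.3 130.   48.1 -20.9]
yellow 552 z med/max [0.029 0.039 0.046] rect [630.5 -16.  146.7 104.5 -11.5]
   body 599 [629.9 -14.7 148.3 114.3 -11.6]
yellow 88 z med/max [0.028 0.048 0.054] rect [457.9 -23.1  48.9  12.9 -70.3]
   body 892 [461.7 -22.4 104.5  85.4  19.3]
blue 40 z med/max [0.101 0.108 0.113] rect [ 787.4 -107.7   17.1   15.8   26.9]
blue 637 z med/max [0.03  0.038 0.046] rect [5.318e+02 3.583e+02 1.454e+02 1.065e+02 2.000e-01]
   body 651 [5.312e+02 3.611e+02 1.466e+02 1.123e+02 2.000e-01]
blue 83 z med/max [0.039 0.049 0.053] rect [ 394.2 -179.7   48.8   12.7  -78. ]
   body 933 [ 395.3 -180.9  109.7   85.8   12.1]
red [0.66404547 0.13493097 0.04777773] 24
green [0.64109788 0.20756914 0.04731118] 31
box [676.8 178.1 132.2 109.5  15.9] 0.04452798993002394
tog 48 [0.65116516 0.17091989 0.10703963] 0.11394695522916787
table 7.732942382820962e-05
```

```bash
cat > plan.py <<'E'
import sys
from h import *
# usage: plan.py x y z yaw_deg [tilt_deg] [nrows] (mm). tilt: rotation about tool x (after yaw)
def plan(x,y,z,yaw,tilt=0,n=0):
    s=telemetry.observe();R0=Ro.from_euler('xyz',s['tool_rot']);p0=np.array(s['position'])
    R1=Ro.from_euler('xyz',[180,0,yaw],degrees=True)*Ro.from_rotvec([tilt,0,0],degrees=True)
    w=(R0.inv()*R1).as_rotvec(degrees=True); d=np.array([x,y,z])/1000-p0
    n=int(n) or max(1,int(np.ceil(max(np.linalg.norm(d)/.038,np.linalg.norm(w)/6.8))/8+.999)*8)
    A=sum((R0*Ro.from_rotvec(w/n*i,degrees=True)).as_matrix() for i in range(n))
    v=np.linalg.solve(A,d)
    print('t%.1f'%s['clock'],'at',np.round(p0*1000,1),'rpy',np.round(np.degrees(s['tool_rot']),1),'F',np.round(s['force'],1),'q7 %.2f'%s['qpos'][6])
    print('n',n,'row: %.4f %.4f %.4f %.2f %.2f %.2f'%(*v,*(w/n)),' total pre-axes',np.round(R0.inv().apply(d)*1000,1),'post-axes',np.round(R1.inv().apply(d)*1000,1))
a=list(map(float,sys.argv[1:])); plan(*a)
E
python3 plan.py 643 201.5 240 107.5
```

```text
t0.1 at [ 248.3 -573.3  249.8] rpy [-179.9    0.    23.4] F [-0.3  0.7 -0.2] q7 -0.11
n 24 row: 0.0397 0.0005 0.0004 -0.00 -0.00 -3.50  total pre-axes [ 670.2 -554.    10.3] post-axes [620.2 609.4   9.8]
```

```bash
R='0 0.0397 0.0005 0.0004 0 0 -3.5'
python3 -m crank '0 0.0397 0.0005 0.0004 0 0 -3.5;0 0.0397 0.0005 0.0004 0 0 -3.5;0 0.0397 0.0005 0.0004 0 0 -3.5;0 0.0397 0.0005 0.0004 0 0 -3.5;0 0.0397 0.0005 0.0004 0 0 -3.5;0 0.0397 0.0005 0.0004 0 0 -3.5;0 0.0397 0.0005 0.0004 0 0 -3.5;0 0.0397 0.0005 0.0004 0 0 -3.5' && python3 -m crank '0 0.0397 0.0005 0.0004 0 0 -3.5;0 0.0397 0.0005 0.0004 0 0 -3.5;0 0.0397 0.0005 0.0004 0 0 -3.5;0 0.0397 0.0005 0.0004 0 0 -3.5;0 0.0397 0.0005 0.0004 0 0 -3.5;0 0.0397 0.0005 0.0004 0 0 -3.5;0 0.0397 0.0005 0.0004 0 0 -3.5;0 0.0397 0.0005 0.0004 0 0 -3.5' && python3 -m crank '0 0.0397 0.0005 0.0004 0 0 -3.5;0 0.0397 0.0005 0.0004 0 0 -3.5;0 0.0397 0.0005 0.0004 0 0 -3.5;0 0.0397 0.0005 0.0004 0 0 -3.5;0 0.0397 0.0005 0.0004 0 0 -3.5;0 0.0397 0.0005 0.0004 0 0 -3.5;0 0.0397 0.0005 0.0004 0 0 -3.5;0 0.0397 0.0005 0.0004 0 0 -3.5'
python3 plan.py 643 201.5 99 107.5 0 8
python3 - <<'E'
from h import *
c=cam('wrist'); save(c,'w1.png'); np.savez('w1.npz',X=cloud(c),img=c['img'])
print(c['tw'],c['Rw'][:,2])
E
```

```text
clock: 0.77
position: [0.5075, -0.3919, 0.2467]
tool_rot: [-3.141, 0.0, 0.9]
force: [0.3, -0.2, 0.2]
grip_width: -0.0002
finger_force: 0.0
clock: 1.43
position: [0.6497, -0.1114, 0.2435]
tool_rot: [-3.141, -0.0, 1.389]
force: [0.9, -0.1, 0.7]
grip_width: -0.0001
finger_force: 0.0
clock: 2.1
position: [0.6436, 0.203, 0.2402]
tool_rot: [-3.141, -0.0, 1.878]
force: [0.7, 0.2, -0.0]
grip_width: 0.0003
finger_force: 0.0
t2.1 at [643.6 203.  240.2] rpy [-180.    -0.   107.6] F [ 0.7  0.2 -0. ] q7 -0.33
n 8 row: -0.0002 -0.0001 0.0177 -0.00 -0.00 0.01  total pre-axes [ -1.3  -0.9 141.2] post-axes [ -1.3  -1.  141.2]
[0.62274002 0.27115521 0.36312904] [ 0.08316492 -0.26279176 -0.96126172]
```

View pics/w1.png

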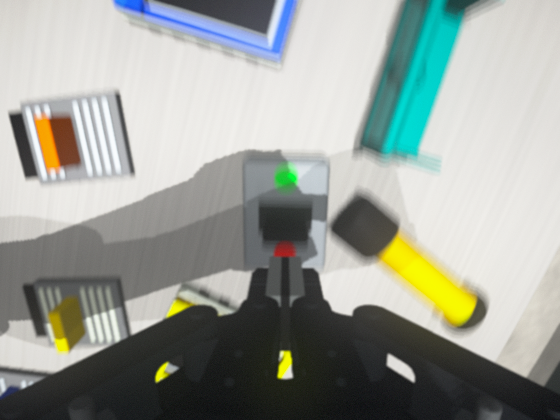

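The wrist view shows the box aligned with the tool: green spot (285,178), paddle (285,222), red spot (285,250); fingers descend on the green side in free space.

Run:
```python
from h import *
from meas import rect
d=np.load('w1.npz');X=d['X']
for r,c in((178,285),(222,270),(210,285),(250,285),(165,250)): print(r,c,np.round(X[r,c]*1000))
b=X[150:270,240:335].reshape(-1,3); b=b[(b[:,2]>.095)&(b[:,2]<.125)]; print(rect(b[:,:2]),len(b),np.percentile(b[:,2],[5,95]))
b=X[150:245,240:335].reshape(-1,3); b=b[(b[:,2]>.035)&(b[:,2]<.05)]; print(rect(b[:,:2]))
```

```text
178 285 [640. 216.  48.]
222 270 [639. 176.  60.]
210 285 [650. 187.  46.]
250 285 [654. 172. 108.]
165 250 [607. 217.  43.]
[652.6 174.7  36.   10.4  16.8] 740 [0.09699597 0.10895235]
[652.5 191.4  89.1  78.6  17. ]
```

```bash
python3 -m crank '0 0 0 0.017 0 0 0;0 0 0 0.018 0 0 0;0 0 0 0.018 0 0 0;0 0 0 0.018 0 0 0;0 0 0 0.018 0 0 0;0 0 0 0.018 0 0 0;0 0 0 0.018 0 0 0;0 0 0 0.014 0 0 0'
```

```text
clock: 2.82
position: [0.6436, 0.2008, 0.0999]
tool_rot: [-3.14, 0.0, 1.875]
force: [0.3, 0.0, -0.4]
grip_width: 0.0001
finger_force: 0.0
```

```bash
python3 -m crank '0 -0.004 0 0 0 0 0;0 -0.004 0 0 0 0 0;0 -0.004 0 0 0 0 0;0 -0.004 0 0 0 0 0;0 -0.004 0 0 0 0 0;0 -0.004 0 0 0 0 0;0 -0.004 0 0 0 0 0;0 -0.002 0 0 0 0 0' && python3 -m crank '0 -0.001 0 0 0 0 0;0 -0.001 0 0 0 0 0;0 -0.001 0 0 0 0 0;0 0 0 0 0 0 0;0 -0.001 0 0 0 0 0;0 0 0 0 0 0 0;0 0 0 0 0 0 0;0 0 0 0 0 0 0'&& python3 -m crank '0 -0.001 0 0 0 0 0;0 0 0 0 0 0 0;0 -0.001 0 0 0 0 0;0 0 0 0 0 0 0;0 0 0 0 0 0 0;0 0 0 0 0 0 0;0 0 0 0 0 0 0;0 0 0 0 0 0 0'
```

```text
clock: 3.48
position: [0.6532, 0.1724, 0.1019]
tool_rot: [3.141, -0.0, 1.875]
force: [-0.8, 4.0, -1.7]
grip_width: -0.0003
finger_force: 1.8
clock: 4.15
position: [0.6541, 0.169, 0.1017]
tool_rot: [-3.141, -0.0, 1.875]
force: [-1.1, 4.9, -2.0]
grip_width: 0.0003
finger_force: 2.0
clock: 4.82
position: [0.6548, 0.1671, 0.1018]
tool_rot: [3.142, -0.0, 1.875]
force: [-1.6, 4.4, -0.2]
grip_width: -0.0001
finger_force: 2.1
```

```bash
python3 -m crank '0 -0.001 0 0 0 0 0;0 0 0 0 0 0 0;0 -0.001 0 0 0 0 0;0 0 0 0 0 0 0;0 0 0 0 0 0 0;0 0 0 0 0 0 0;0 0 0 0 0 0 0;0 0 0 0 0 0 0' && python3 -m crank '0 -0.001 0 0 0 0 0;0 0 0 0 0 0 0;0 -0.001 0 0 0 0 0;0 0 0 0 0 0 0;0 0 0 0 0 0 0;0 0 0 0 0 0 0;0 0 0 0 0 0 0;0 0 0 0 0 0 0'
python3 - <<'E'
from h import *
for n in('wrist','side'):
    c=cam(n);X=cloud(c)
    m=(np.hypot(X[...,0]-.6526,X[...,1]-.1735)<.06)&(X[...,2]>.05)&(X[...,2]<.125)&(c['img'].max(2)<75)
    e=np.array([-.296,.955]); Y=(X[m][:,:2]-[.6526,.1735])@e*1000; Z=X[m][:,2]*1000-45
    print(n,m.sum())
    for a in range(0,70,10):
        k=(Z>=a)&(Z<a+10)
        if k.sum()>5: print(a,k.sum(),np.round(np.percentile(Y[k],[5,50,95])))
c=cam('side'); save(c,'s2.png',(180,180,320,300),5)
E
```

```text
clock: 5.48
position: [0.6554, 0.1652, 0.1017]
tool_rot: [3.142, -0.0, 1.875]
force: [-2.2, 5.6, -0.2]
grip_width: 0.0
finger_force: 2.3
clock: 6.15
position: [0.656, 0.1634, 0.1018]
tool_rot: [3.141, -0.0, 1.875]
force: [-1.5, 7.2, -0.4]
grip_width: -0.0003
finger_force: 2.4
wrist 5026
0 696 [-11.   1.   3.]
10 1385 [-7. -4. -1.]
20 622 [-13.  -9.  -7.]
30 75 [-20. -17. -14.]
40 307 [-3. -2.  2.]
50 553 [-3. -2.  2.]
60 525 [-3. -2.  2.]
side 252
0 28 [-8.  1.  5.]
10 50 [-9. -3.  3.]
20 45 [-16.  -9.  -4.]
30 18 [-20. -14.  -1.]
40 29 [-25.  -3.   3.]
50 32 [-19.  -0.   3.]
60 29 [-9. -0.  5.]
```

View pics/s2.png

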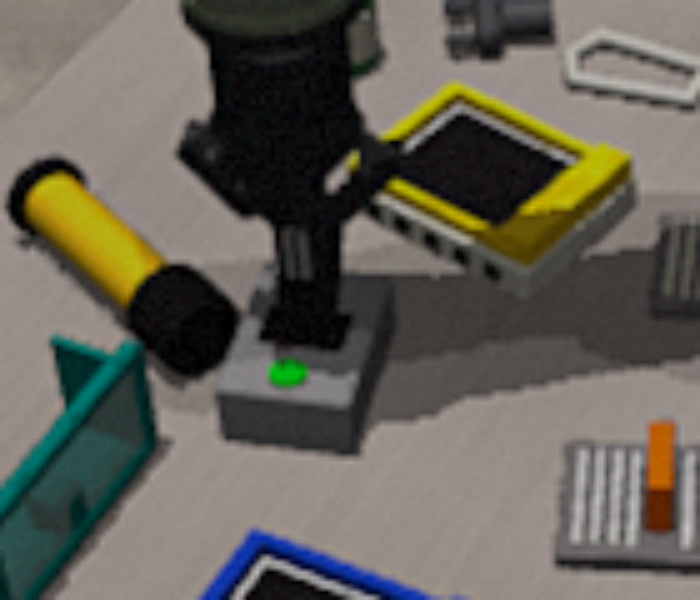

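The side view shows the paddle leaning over to the red side, pushed by the fingers. One more push to check for the stop, then hold.

```bash
python3 -m crank '0 -0.001 0 0 0 0 0;0 0 0 0 0 0 0;0 -0.001 0 0 0 0 0;0 0 0 0 0 0 0;0 0 0 0 0 0 0;0 0 0 0 0 0 0;0 0 0 0 0 0 0;0 0 0 0 0 0 0' && python3 -m crank '0 -0.001 0 0 0 0 0;0 0 0 0 0 0 0;0 0 0 0 0 0 0;0 0 0 0 0 0 0;0 0 0 0 0 0 0;0 0 0 0 0 0 0;0 0 0 0 0 0 0;0 0 0 0 0 0 0'
python3 - <<'E'
from h import *
c=cam('wrist');X=cloud(c)
m=(np.hypot(X[...,0]-.6526,X[...,1]-.1735)<.06)&(X[...,2]>.05)&(X[...,2]<.125)&(c['img'].max(2)<75)
e=np.array([-.296,.955]); Y=(X[m][:,:2]-[.6526,.1735])@e*1000; Z=X[m][:,2]*1000-45
for a in range(0,40,5):
    k=(Z>=a)&(Z<a+5)
    if k.sum()>5: print(a,k.sum(),np.round(np.percentile(Y[k],[5,50,95]),1))
k=(Z>6)&(Z<32);print(np.polyfit(Z[k],Y[k],1))
E
```

```text
clock: 6.97
position: [0.6563, 0.1624, 0.1018]
tool_rot: [3.141, -0.001, 1.876]
force: [-3.3, 9.0, 0.4]
grip_width: 0.0003
finger_force: 3.9
clock: 7.63
position: [0.6564, 0.1622, 0.1018]
tool_rot: [3.141, -0.002, 1.876]
force: [-3.3, 12.1, 0.3]
grip_width: 0.0002
finger_force: 5.2
5 703 [-11.6   0.5   2.4]
10 692 [-4.5 -2.4 -0.4]
15 730 [-7.9 -5.9 -3.9]
20 526 [-11.6  -9.1  -7.1]
25 195 [-15.2 -11.9 -10.3]
30 62 [-19.  -16.7 -14.5]
35 24 [-21.2 -19.8 -18.3]
[-0.62579903  4.88205911]
```

Force jumped without movement: it is at the stop. Hold for 4 s, then retreat slowly.

```bash
for i in 1; do :; done
python3 -m crank '0 0 0 0 0 0 0;0 0 0 0 0 0 0;0 0 0 0 0 0 0;0 0 0 0 0 0 0;0 0 0 0 0 0 0;0 0 0 0 0 0 0;0 0 0 0 0 0 0;0 0 0 0 0 0 0' >/dev/null
python3 -m crank '0 0 0 0 0 0 0;0 0 0 0 0 0 0;0 0 0 0 0 0 0;0 0 0 0 0 0 0;0 0 0 0 0 0 0;0 0 0 0 0 0 0;0 0 0 0 0 0 0;0 0 0 0 0 0 0' >/dev/null
python3 -m crank '0 0 0 0 0 0 0;0 0 0 0 0 0 0;0 0 0 0 0 0 0;0 0 0 0 0 0 0;0 0 0 0 0 0 0;0 0 0 0 0 0 0;0 0 0 0 0 0 0;0 0 0 0 0 0 0' >/dev/null
python3 -m crank '0 0 0 0 0 0 0;0 0 0 0 0 0 0;0 0 0 0 0 0 0;0 0 0 0 0 0 0;0 0 0 0 0 0 0;0 0 0 0 0 0 0;0 0 0 0 0 0 0;0 0 0 0 0 0 0' >/dev/null
python3 -m crank '0 0 0 0 0 0 0;0 0 0 0 0 0 0;0 0 0 0 0 0 0;0 0 0 0 0 0 0;0 0 0 0 0 0 0;0 0 0 0 0 0 0;0 0 0 0 0 0 0;0 0 0 0 0 0 0'
python3 -m crank '0 0.005 0 0 0 0 0;0 0.006 0 0 0 0 0;0 0.006 0 0 0 0 0;0 0.006 0 0 0 0 0;0 0.006 0 0 0 0 0;0 0.006 0 0 0 0 0;0 0.006 0 0 0 0 0;0 0.004 0 0 0 0 0'
python3 -m crank '0 0 0 -0.02 0 0 0;0 0 0 -0.02 0 0 0;0 0 0 -0.02 0 0 0;0 0 0 -0.02 0 0 0;0 0 0 -0.02 0 0 0;0 0 0 -0.02 0 0 0;0 0 0 -0.02 0 0 0;0 0 0 0 0 0 0'
python3 - <<'E'
from h import *
from meas import *
c=cam('wrist');X=cloud(c); np.savez('w2.npz',X=X,img=c['img'])
m=(np.hypot(X[...,0]-.6526,X[...,1]-.1735)<.05)&(X[...,2]>.095)&(X[...,2]<.125)
print('tip',rect(X[m][:,:2]),m.sum())
run(X,c['img'])
c=cam('top');print('TOP');run(cloud(c),c['img'])
E
```

```text
clock: 11.02
position: [0.6564, 0.1622, 0.1018]
tool_rot: [3.141, -0.002, 1.876]
force: [-3.9, 11.9, 0.8]
grip_width: -0.0004
finger_force: 5.2
clock: 11.68
position: [0.6431, 0.2039, 0.1016]
tool_rot: [-3.141, -0.0, 1.875]
force: [-0.4, 0.6, 0.2]
grip_width: -0.0
finger_force: 0.0
clock: 12.35
position: [0.6447, 0.2038, 0.2457]
tool_rot: [3.137, -0.0, 1.874]
force: [0.7, -0.0, -0.5]
grip_width: -0.0001
finger_force: 0.0
tip [652.6 174.7  35.9  10.3  16.9] 704
orange 1768 z med/max [0.017 0.044 0.05 ] rect [415.1 173.7  49.   41.8 -67.1]
yellow 3697 z med/max [0.035 0.044 0.047] rect [815.2 151.1 137.7  43.9 -25.8]
yellow 271 z med/max [0.027 0.041 0.275] rect [596.  114.2 190.6  20.6  76.2]
   body 383 [603.6  52.3  70.5   4.5  -9.2]
yellow 1332 z med/max [0.017 0.039 0.05 ] rect [459.6 -17.9  49.4  15.6 -71.5]
yellow 260 z med/max [0.033 0.034 0.273] rect [679.  103.9 233.3  13.4 -73.7]
   body 260 [679.  103.9 233.3  13.4 -73.7]
yellow 179 z med/max [0.027 0.042 0.295] rect [589.9  55.7 299.9  13.9  83.1]
   body 641 [508.  -20.7  62.9  28.   86.8]
blue 2444 z med/max [0.033 0.035 0.043] rect [539.3 316.3 153.1  51.7  17.3]
blue 68 z med/max [0.016 0.023 0.033] rect [488.4  20.  406.8   8.6  60.8]
   body 641 [486.    5.9 431.8  43.9  57.4]
TOP
orange 587 z med/max [0.028 0.037 0.046] rect [ 518.3 -328.8  145.6  107.1    2.6]
   body 605 [ 517.2 -328.9  147.8  107.4    2.6]
orange 48 z med/max [0.033 0.049 0.736] rect [380.7 148.1 127.   24.3  43.1]
yellow 198 z med/max [0.033 0.043 0.628] rect [719.4 118.5 315.3  45.8   4.8]
   body 202 [721.1 118.5 318.5  47.6   4.4]
yellow 233 z med/max [0.029 0.036 0.686] rect [554.7  -0.6 303.  105.1 -11.2]
   body 243 [553.5 -11.4 307.7 107.7  -7.3]
blue 40 z med/max [0.101 0.109 0.113] rect [ 787.7 -109.1   18.8   17.1   80.5]
blue 639 z med/max [0.029 0.038 0.046] rect [532.  358.3 145.7 105.8   0.7]
   body 664 [531.4 361.3 146.9 111.8   0.7]
```

```bash
python3 plan.py 531 275 245 97 0 8
```

```text
t12.4 at [643.6 203.2 242.3] rpy [179.9   0.  107.4] F [-0.2 -1.2 -0.8] q7 -0.33
n 8 row: 0.0119 -0.0117 -0.0004 0.01 0.00 1.30  total pre-axes [102.2 -86.   -2.9] post-axes [  84.9 -103.    -2.7]
```

```bash
cat > look.py <<'E'
import sys
from h import *
n=sys.argv[1]; c=cam('wrist'); save(c,n+'.png'); np.savez(n+'.npz',X=cloud(c),**c)
E
python3 -m crank '0 0.0119 -0.0117 0 0 0 1.3;0 0.0119 -0.0117 0 0 0 1.3;0 0.0119 -0.0117 0 0 0 1.3;0 0.0119 -0.0117 0 0 0 1.3;0 0.0119 -0.0117 0 0 0 1.3;0 0.0119 -0.0117 0 0 0 1.3;0 0.0119 -0.0117 0 0 0 1.3;0 0.0119 -0.0117 0 0 0 1.3' >/dev/null; python3 -m crank '0 0 0 0 0 0 0;0 0 0 0 0 0 0;0 0 0 0 0 0 0;0 0 0 0 0 0 0;0 0 0 0 0 0 0;0 0 0 0 0 0 0;0 0 0 0 0 0 0;0 0 0 0 0 0 0'; python3 look.py db
python3 -m crank '0 -0.0237 0.0033 0 0 0 0;0 -0.0237 0.0033 0 0 0 0;0 -0.0237 0.0033 0 0 0 0;0 -0.0237 0.0033 0 0 0 0;0 -0.0237 0.0033 0 0 0 0;0 -0.0237 0.0033 0 0 0 0;0 -0.0237 0.0033 0 0 0 0;0 -0.0237 0.0033 0 0 0 0' >/dev/null;  python3 -m crank '0 -0.0237 0.0033 0 0 0 0;0 -0.0237 0.0033 0 0 0 0;0 -0.0237 0.0033 0 0 0 0;0 -0.0237 0.0033 0 0 0 0;0 -0.0237 0.0033 0 0 0 0;0 -0.0237 0.0033 0 0 0 0;0 -0.0237 0.0033 0 0 0 0;0 -0.0237 0.0033 0 0 0 0' >/dev/null; python3 -m crank '0 0 0 0 0 0 0;0 0 0 0 0 0 0;0 0 0 0 0 0 0;0 0 0 0 0 0 0;0 0 0 0 0 0 0;0 0 0 0 0 0 0;0 0 0 0 0 0 0;0 0 0 0 0 0 0'; python3 look.py dy
python3 -m crank '0 -0.036 -0.018 0 0 0 0;0 -0.036 -0.018 0 0 0 0;0 -0.036 -0.018 0 0 0 0;0 -0.036 -0.018 0 0 0 0;0 -0.036 -0.018 0 0 0 0;0 -0.036 -0.018 0 0 0 0;0 -0.036 -0.018 0 0 0 0;0 -0.036 -0.018 0 0 0 0' >/dev/null;python3 -m crank '0 0 0 0 0 0 0;0 0 0 0 0 0 0;0 0 0 0 0 0 0;0 0 0 0 0 0 0;0 0 0 0 0 0 0;0 0 0 0 0 0 0;0 0 0 0 0 0 0;0 0 0 0 0 0 0'; python3 look.py do
python3 - <<'E'
import numpy as np,cv2
ims=[cv2.imread(f'pics/{n}.png') for n in('db','dy','do')]
cv2.imwrite('pics/docks.png',np.hstack([cv2.resize(i,(266,200)) for i in ims]))
E
```

```text
clock: 13.78
position: [0.5313, 0.2749, 0.2417]
tool_rot: [-3.142, 0.0, 1.693]
force: [0.6, -0.1, 0.0]
grip_width: 0.0001
finger_force: 0.0
clock: 15.83
position: [0.6299, -0.0946, 0.2418]
tool_rot: [3.141, -0.0, 1.694]
force: [-0.3, 0.8, 0.2]
grip_width: 0.0001
finger_force: 0.0
clock: 17.22
position: [0.5224, -0.3979, 0.2418]
tool_rot: [3.142, 0.0, 1.694]
force: [-1.6, 0.4, -0.3]
grip_width: -0.0002
finger_force: 0.0
```

View pics/docks.png

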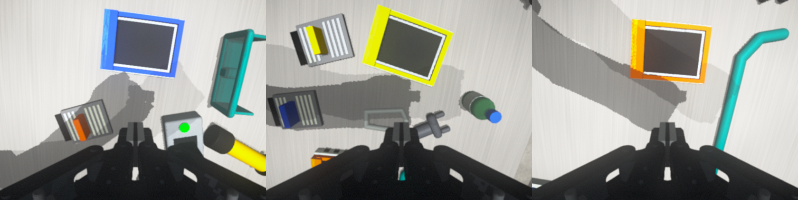

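All three docks are fully visible near the top middle of the three wrist views (lip at left of each). I fit rectangles to them.

Run:
```python
from h import *
from meas import rect,big,HUE
for n,k,c0 in(('db','blue',(.531,.36)),('dy','yellow',(.63,-.015)),('do','orange',(.517,-.329))):
    d=np.load(n+'.npz');X=d['X'];hsv=cv2.cvtColor(d['img'],cv2.COLOR_RGB2HSV);a,b=HUE[k]
    near=(np.hypot(X[...,0]-c0[0],X[...,1]-c0[1])<.11)
    m=big(near&(hsv[...,0]>=a-2)&(hsv[...,0]<=b+2)&(hsv[...,1]>100)&(X[...,2]>.028))
    print(k,'frame',m.sum(),rect(X[m][:,:2]),'z',np.round(np.percentile(X[m][:,2],[5,50,95])*1000))
    s=big(near&(X[...,2]>.02)&(X[...,2]<.029)&(hsv[...,2]<110)&(~m)); r=rect(X[s][:,:2]); print('  seat',s.sum(),r,np.median(X[s][:,2]))
    w=big(near&(X[...,2]>.018)); r=rect(X[w][:,:2]); print('  whole',w.sum(),r)
    # lip: high points
    l=m&(X[...,2]>.0395); print('  lip',rect(X[l][:,:2]))
```

```text
blue frame 7126 [5.328e+02 3.622e+02 1.458e+02 1.066e+02 2.000e-01] z [33. 36. 43.]
  seat 10207 [ 5.361e+02  3.624e+02  1.068e+02  7.930e+01 -2.000e-01] 0.024816271035220716
  whole 48673 [530.3 280.7 121.4  33.    7.1]
  lip [472.2 362.3 105.3  24.4  89.9]
yellow frame 7450 [631.5 -12.5 146.2 107.2 -11.3] z [33. 36. 43.]
  seat 10367 [634.7 -13.1 107.4  80.6 -11.4] 0.024816528919646197
  whole 48635 [629.2 -88.9 121.6  33.3   6.6]
  lip [ 5.719e+02 -3.000e-01  1.057e+02  2.450e+01  7.870e+01]
orange frame 4189 [ 519.4 -326.   145.9  106.8    2.2] z [33. 36. 43.]
  seat 10045 [ 522.5 -325.7  107.    80.     2.2] 0.02476875425632724
  whole 48649 [ 521.6 -392.2  121.6   33.2    6.7]
  lip [ 459.5 -328.2  105.8   24.   -89.5]
```

```bash
cat > cart.py <<'E'
from h import *
from meas import rect,big,HUE
C0=dict(orange=(.425,.174),yellow=(.458,-.023),blue=(.394,-.18))
def cart(X,img,k,c0):
    hsv=cv2.cvtColor(img,cv2.COLOR_RGB2HSV);a,b=HUE[k]
    near=(np.hypot(X[...,0]-c0[0],X[...,1]-c0[1])<.09)
    m=big(near&(hsv[...,0]>=a-5)&(hsv[...,0]<=b+3)&(hsv[...,1]>100)&(X[...,2]>.015))
    f=m&(X[...,2]>.045); print(k,'fin top',f.sum(),rect(X[f][:,:2]),'z',np.percentile(X[f][:,2],[50,95]))
    w=near&(X[...,2]>.0085)&(X[...,2]<.0155); r=rect(X[w][:,:2]); print('  body',w.sum(),r)
if __name__=='__main__':
    for n,k in(('db','orange'),('dy','yellow'),('dy','blue')):
        d=np.load(n+'.npz'); cart(d['X'],d['img'],k,C0[k])
E
python3 cart.py; python3 plan.py 422 176 150 110.5
```

```text
orange fin top 675 [426.4 179.5  50.   14.8 -68.9] z [0.04894902 0.05027377]
  body 5203 [430.8 180.5 100.2  85.4  22.2]
yellow fin top 988 [459.8 -19.3  50.4  14.8 -70.7] z [0.04900473 0.05038106]
  body 7437 [464.2 -17.6 101.2  85.4  18.8]
blue fin top 681 [ 396.1 -177.2   49.4   14.7  -79.3] z [0.04891886 0.05023258]
  body 4856 [ 400.7 -176.1  101.2   85.5   12.3]
t17.3 at [ 522.4 -398.   241.7] rpy [180.   0.  97.] F [0.4 0.1 0.5] q7 0.50
n 16 row: 0.0364 0.0022 0.0057 0.00 0.00 -0.84  total pre-axes [582.  -29.2  91.7] post-axes [572.8 107.   91.7]
```

```bash
python3 plan.py 426 179 120 111.5
```

```text
t17.3 at [ 522.4 -398.   241.7] rpy [180.   0.  97.] F [0.4 0.1 0.5] q7 0.50
n 16 row: 0.0366 0.0028 0.0076 0.00 0.00 -0.90  total pre-axes [584.5 -24.8 121.7] post-axes [572.2 121.8 121.7]
```

```bash
python3 -m crank '0.085 0.0366 0.0028 0.0076 0 0 -0.9;0.085 0.0366 0.0028 0.0076 0 0 -0.9;0.085 0.0366 0.0028 0.0076 0 0 -0.9;0.085 0.0366 0.0028 0.0076 0 0 -0.9;0.085 0.0366 0.0028 0.0076 0 0 -0.9;0.085 0.0366 0.0028 0.0076 0 0 -0.9;0.085 0.0366 0.0028 0.0076 0 0 -0.9;0.085 0.0366 0.0028 0.0076 0 0 -0.9' >/dev/null; python3 -m crank '0.085 0.0366 0.0028 0.0076 0 0 -0.9;0.085 0.0366 0.0028 0.0076 0 0 -0.9;0.085 0.0366 0.0028 0.0076 0 0 -0.9;0.085 0.0366 0.0028 0.0076 0 0 -0.9;0.085 0.0366 0.0028 0.0076 0 0 -0.9;0.085 0.0366 0.0028 0.0076 0 0 -0.9;0.085 0.0366 0.0028 0.0076 0 0 -0.9;0.085 0.0366 0.0028 0.0076 0 0 -0.9'; python3 plan.py 426 179 36 111.5 0 8; python3 look.py co; python3 -c "
from cart import *
d=np.load('co.npz'); cart(d['X'],d['img'],'orange',C0['orange'])"
```

```text
clock: 18.6
position: [0.426, 0.1813, 0.1199]
tool_rot: [3.141, -0.0, 1.945]
force: [1.1, 1.1, -1.0]
grip_width: 0.0848
finger_force: 0.0
t18.6 at [426.  181.3 119.9] rpy [180.   -0.  111.5] F [ 1.1  1.1 -1. ] q7 -0.53
n 8 row: -0.0003 -0.0001 0.0105 0.00 -0.00 -0.01  total pre-axes [-2.1 -0.9 83.9] post-axes [-2.1 -0.9 83.9]
orange fin top 1704 [425.3 180.6  45.8  13.3 -68.2] z [0.04916349 0.05020295]
  body 14944 [430.7 180.6 100.6  85.3  22.1]
```

View pics/co.png

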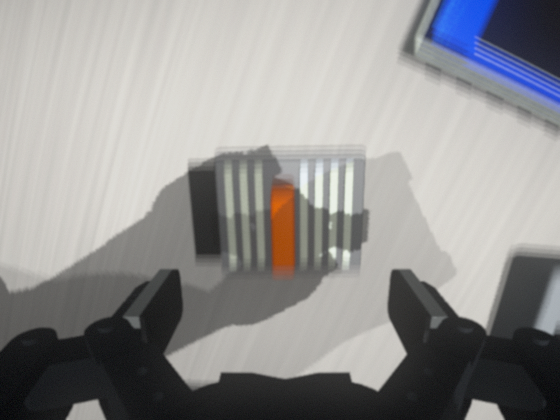

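The orange fin (285,228) lies centred between the open fingers (180 and 390 columns) and squared to them. Descend and grip.

```bash
python3 -m crank '0.085 -0.0003 0 0.0105 0 0 0;0.085 -0.0003 0 0.0105 0 0 0;0.085 -0.0003 0 0.0105 0 0 0;0.085 -0.0003 0 0.0105 0 0 0;0.085 -0.0003 0 0.0105 0 0 0;0.085 -0.0003 0 0.0105 0 0 0;0.085 -0.0003 0 0.0105 0 0 0;0.085 0 0 0.0105 0 0 0' && python3 -m crank '0.03 0 0 0 0 0 0;0 0 0 0 0 0 0;0 0 0 0 0 0 0;0 0 0 0 0 0 0;0 0 0 0 0 0 0;0 0 0 0 0 0 0;0 0 0 0 0 0 0;0 0 0 0 0 0 0' 80;  python3 -m crank '0 0 0 0 0 0 0;0 0 0 0 0 0 0;0 0 0 -0.01 0 0 0;0 0 0 -0.015 0 0 0;0 0 0 -0.02 0 0 0;0 0 0 -0.02 0 0 0;0 0 0 -0.02 0 0 0;0 0 0 -0.02 0 0 0' 80; python3 plan.py 525 -326 150 92.2
```

```text
clock: 19.32
position: [0.4274, 0.1773, 0.035]
tool_rot: [-3.141, 0.0, 1.944]
force: [0.8, -0.6, 0.1]
grip_width: 0.0851
finger_force: 0.0
clock: 19.98
position: [0.4275, 0.1777, 0.0366]
tool_rot: [3.141, 0.0, 1.945]
force: [-2.0, -0.9, 11.2]
grip_width: 0.0132
finger_force: 78.9
clock: 20.65
position: [0.4271, 0.1775, 0.1427]
tool_rot: [3.142, -0.0, 1.945]
force: [-0.4, 0.2, -1.8]
grip_width: 0.0132
finger_force: 78.0
t20.6 at [427.1 177.5 142.7] rpy [180.   -0.  111.4] F [-0.4  0.2 -1.8] q7 -0.50
n 16 row: -0.0322 -0.0008 -0.0005 -0.00 -0.00 1.20  total pre-axes [-504.5  -92.7   -7.3] post-axes [-506.9   78.5   -7.3]
```

```bash
python3 plan.py 531 -328 150 92.2 -14.5 16
```

```text
t20.6 at [427.1 177.5 142.7] rpy [180.   -0.  111.4] F [-0.4  0.2 -1.8] q7 -0.50
n 16 row: -0.0324 -0.0004 -0.0003 -0.90 -0.15 1.19  total pre-axes [-508.6  -87.9   -7.3] post-axes [-509.1   83.6   14.1]
```

```bash
python3 -m crank '0 -0.0324 -0.0004 -0.0003 -0.9 -0.15 1.19;0 -0.0324 -0.0004 -0.0003 -0.9 -0.15 1.19;0 -0.0324 -0.0004 -0.0003 -0.9 -0.15 1.19;0 -0.0324 -0.0004 -0.0003 -0.9 -0.15 1.19;0 -0.0324 -0.0004 -0.0003 -0.9 -0.15 1.19;0 -0.0324 -0.0004 -0.0003 -0.9 -0.15 1.19;0 -0.0324 -0.0004 -0.0003 -0.9 -0.15 1.19;0 -0.0324 -0.0004 -0.0003 -0.9 -0.15 1.19'; python3 -m crank '0 -0.0324 -0.0004 -0.0003 -0.9 -0.15 1.19;0 -0.0324 -0.0004 -0.0003 -0.9 -0.15 1.19;0 -0.0324 -0.0004 -0.0003 -0.9 -0.15 1.19;0 -0.0324 -0.0004 -0.0003 -0.9 -0.15 1.19;0 -0.0324 -0.0004 -0.0003 -0.9 -0.15 1.19;0 -0.0324 -0.0004 -0.0003 -0.9 -0.15 1.19;0 -0.0324 -0.0004 -0.0003 -0.9 -0.15 1.19;0 -0.0324 -0.0004 -0.0003 -0.9 -0.15 1.19'; python3 -m crank '0 0 0 0 0 0 0;0 0 0 0 0 0 0;0 0 0 0 0 0 0;0 0 0 0 0 0 0;0 0 0 0 0 0 0;0 0 0 0 0 0 0;0 0 0 0 0 0 0;0 0 0 0 0 0 0'; python3 plan.py 531 -328 150 92.2 -14.5 8; python3 look.py ho
```

```text
clock: 21.32
position: [0.501, -0.0722, 0.1458]
tool_rot: [3.014, 0.011, 1.777]
force: [0.4, -0.1, -1.5]
grip_width: 0.0129
finger_force: 78.2
clock: 21.98
position: [0.5315, -0.3293, 0.1495]
tool_rot: [2.887, -0.0, 1.61]
force: [-0.4, 0.3, -1.3]
grip_width: 0.0132
finger_force: 78.2
clock: 22.65
position: [0.532, -0.3273, 0.1487]
tool_rot: [2.888, -0.0, 1.611]
force: [0.2, 0.3, -2.4]
grip_width: 0.0127
finger_force: 78.2
t22.6 at [ 532.  -327.3  148.7] rpy [165.5  -0.   92.3] F [ 0.2  0.3 -2.4] q7 0.31
n 8 row: -0.0001 -0.0001 -0.0002 0.00 -0.01 0.01  total pre-axes [-0.7 -0.6 -1.5] post-axes [-0.7 -0.6 -1.5]
```

View pics/ho.png

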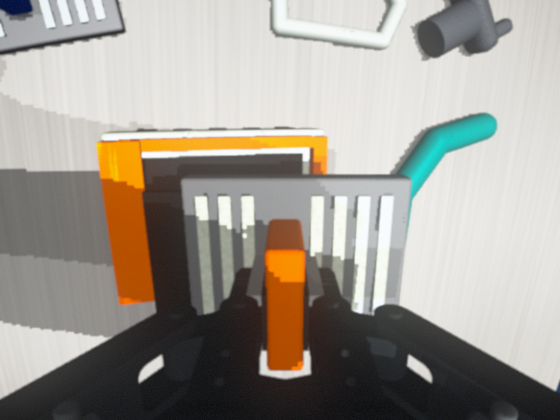

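The cartridge is held tilted over the orange dock: body edge at row 178, tongue left (150-185), dock's lip at columns 100-150. Check the in-hand pose from this view.

```bash
cat > inhand.py <<'E'
import sys
from h import *
from meas import HUE
n,k,dx,dy,dyaw=sys.argv[1],sys.argv[2],*map(float,sys.argv[3:6])
# needs robot still as when looked
d=np.load(n+'.npz');X=d['X'];s=telemetry.observe()
R=Ro.from_euler('xyz',s['tool_rot']).as_matrix();T=(X-s['position'])@R*1000
m=(T[...,2]>15)&(T[...,2]<33)&(abs(T[...,1])<65)&(abs(T[...,0])<60)&(T[...,0]>15)
P=T[m]; A=np.c_[P[:,:2],np.ones(len(P))]; 
q=P[(abs(P[:,2]-24)<4)]; A=np.c_[q[:,:2],np.ones(len(q))]; co=np.linalg.lstsq(A,q[:,2],rcond=None)[0]; print('body plane (tool z=ax+by+c)',np.round(co,3))
print('body y range',np.percentile(q[:,1],[.5,99.5]),'x edge',np.percentile(q[np.abs(q[:,1])<50][:,0],[95,99.5]))
hsv=cv2.cvtColor(d['img'],cv2.COLOR_RGB2HSV);a,b=HUE[k]
f=(hsv[...,0]>=a-5)&(hsv[...,0]<=b+3)&(hsv[...,1]>100)&(abs(T[...,1])<12)&(abs(T[...,2]+14)<5)&(abs(T[...,0])<40)
print('fin top x',np.percentile(T[f][:,0],[1,50,99]) if f.any() else None)
# dock: frame coloured points in expected dock frame
c,sn=np.cos(np.radians(dyaw)),np.sin(np.radians(dyaw)); D=(X-[dx/1000,dy/1000,0]);Dx=(D[...,0]*c+D[...,1]*sn)*1000;Dy=(-D[...,0]*sn+D[...,1]*c)*1000;Z=X[...,2]*1000
g=(hsv[...,0]>=a-2)&(hsv[...,0]<=b+2)&(hsv[...,1]>100)&(abs(Dx)<85)&(Dy>20)&(Dy<70)
l=g&(Z>40)&(Z<46)&(Dx<-40); print('lip x range (-73,-49)',np.percentile(Dx[l],[1,99]),'y max(53)',np.percentile(Dy[l],99.5))
r=g&(Z>32)&(Z<38); print('rim y max(53)',np.percentile(Dy[r],99.5),'x max',np.percentile(Dx[r],99.5))
E
python3 inhand.py ho orange 519.8 -326 2.2
```

```text
body plane (tool z=ax+by+c) [ 0.036 -0.    23.968]
body y range [-44.01059325  53.93159921] x edge [43.24149056 44.19367631]
fin top x [-21.47305574   5.66262885  26.57813133]
lip x range (-73,-49) [-73.45116367 -49.65522174] y max(53) 53.16442552198552
rim y max(53) 53.8901690280595 x max 71.94790852682601
```

```bash
python3 -m crank '0 0 -0.002 0.00775 0 0 0;0 0 -0.002 0.00775 0 0 0;0 0 -0.002 0.00775 0 0 0;0 0 -0.002 0.00775 0 0 0;0 0 -0.002 0.00775 0 0 0;0 0 -0.002 0.00775 0 0 0;0 0 -0.002 0.00775 0 0 0;0 0 -0.002 0.00775 0 0 0'; python3 -m crank '0 0 -0.0005 0.0019 0 0 0;0 0 -0.0005 0.0019 0 0 0;0 0 -0.0005 0.0019 0 0 0;0 0 0 0 0 0 0;0 0 0 0 0 0 0;0 0 0 0 0 0 0;0 0 0 0 0 0 0;0 0 0 0 0 0 0'; python3 plan.py 530.8 -327.5 78 92.2 -14.5 8
```

```text
clock: 23.37
position: [0.5318, -0.3275, 0.0837]
tool_rot: [2.888, -0.001, 1.611]
force: [-0.8, 0.1, -1.7]
grip_width: 0.0132
finger_force: 78.2
clock: 24.03
position: [0.532, -0.3277, 0.0789]
tool_rot: [2.888, -0.0, 1.611]
force: [0.1, 0.1, -1.1]
grip_width: 0.0128
finger_force: 78.2
t24.0 at [ 532.  -327.7   78.9] rpy [165.5  -0.   92.3] F [ 0.1  0.1 -1.1] q7 0.27
n 8 row: 0.0000 -0.0002 0.0001 0.01 -0.00 0.01  total pre-axes [ 0.2 -1.4  0.6] post-axes [ 0.2 -1.4  0.6]
```

```bash
python3 -m crank '0 0 -0.0003 0.001 0 0 0;0 0 -0.00194 -0.0005 0 0 0;0 0 -0.00194 -0.0005 0 0 0;0 0 -0.00194 -0.0005 0 0 0;0 0 -0.00194 -0.0005 0 0 0;0 0 -0.00194 -0.0005 0 0 0;0 0 -0.00194 -0.0005 0 0 0;0 0 -0.00194 -0.0005 0 0 0'; python3 -m crank '0 0 -0.00194 -0.0005 0 0 0;0 0 -0.00194 -0.0005 0 0 0;0 0 -0.00097 -0.00025 0 0 0;0 0 0 0 0 0 0;0 0 0 0 0 0 0;0 0 0 0 0 0 0;0 0 0 0 0 0 0;0 0 0 0 0 0 0'; python3 plan.py 519.8 -326 61 92.2 0 8;python3 look.py ho2;python3 - <<'E'
from h import *
c=cam('side');save(c,'so.png',(290,140,400,220),6)
E
```

```text
clock: 24.7
position: [0.5176, -0.3282, 0.0777]
tool_rot: [2.888, -0.001, 1.611]
force: [-0.3, -0.1, -2.1]
grip_width: 0.0131
finger_force: 78.2
clock: 25.37
position: [0.5129, -0.3283, 0.0776]
tool_rot: [2.888, -0.001, 1.611]
force: [0.1, -0.2, -1.0]
grip_width: 0.0132
finger_force: 78.2
t25.4 at [ 512.9 -328.3   77.6] rpy [165.5  -0.   92.3] F [ 0.1 -0.2 -1. ] q7 0.29
n 8 row: 0.0003 0.0006 0.0022 1.82 -0.00 0.01  total pre-axes [ 2.   2.6 17.8] post-axes [ 2.1  7.  16.6]
```

View pics/ho2.png

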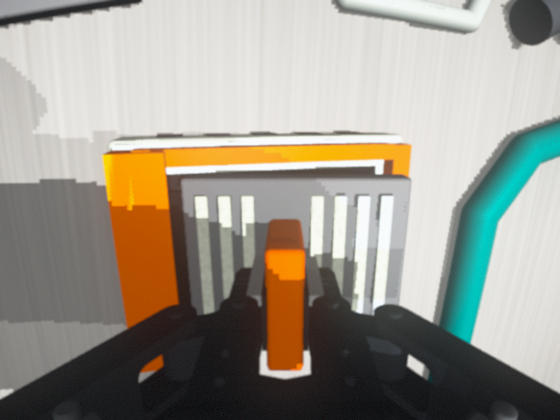

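The tongue is under the lip (lip edge column 178, body edge 183), no contact forces. Rotate down about the tongue tip.

```bash
python3 plan.py 524.5 -327.6 62 92.2 0 16
```

```text
t25.5 at [ 512.9 -328.3   77.6] rpy [165.5  -0.   92.3] F [-0.1 -0.2 -1.8] q7 0.29
n 16 row: 0.0000 0.0006 0.0011 0.91 -0.00 0.00  total pre-axes [ 0.2  7.4 18.1] post-axes [ 0.3 11.7 15.6]
```

```bash
python3 -m crank '0 0 0.0006 0.0011 0.91 0 0;0 0 0.0006 0.0011 0.91 0 0;0 0 0.0006 0.0011 0.91 0 0;0 0 0.0006 0.0011 0.91 0 0;0 0 0.0006 0.0011 0.91 0 0;0 0 0.0006 0.0011 0.91 0 0;0 0 0.0006 0.0011 0.91 0 0;0 0 0.0006 0.0011 0.91 0 0';python3 -m crank '0 0 0.0006 0.0011 0.91 0 0;0 0 0.0006 0.0011 0.91 0 0;0 0 0.0006 0.0011 0.91 0 0;0 0 0.0006 0.0011 0.91 0 0;0 0 0.0006 0.0011 0.91 0 0;0 0 0.0006 0.0011 0.91 0 0;0 0 0.0006 0.0011 0.91 0 0;0 0 0.0006 0.0011 0.91 0 0'; python3 -m crank '0 0 0 0 0 0 0;0 0 0 0 0 0 0;0 0 0 0 0 0 0;0 0 0 0 0 0 0;0 0 0 0.001 0 0 0;0 0 0 0 0 0 0;0 0 0 0 0 0 0;0 0 0 0 0 0 0';  python3 plan.py 524.5 -327.6 62 92.2 0 16
```

```text
clock: 26.13
position: [0.5194, -0.328, 0.0699]
tool_rot: [3.017, -0.0, 1.611]
force: [-0.2, -0.2, -1.9]
grip_width: 0.0128
finger_force: 78.2
clock: 26.8
position: [0.5246, -0.3279, 0.0617]
tool_rot: [-3.139, -0.0, 1.611]
force: [-17.8, 7.6, 37.8]
grip_width: 0.0127
finger_force: 84.2
clock: 27.47
position: [0.5248, -0.3279, 0.0617]
tool_rot: [-3.141, 0.0, 1.611]
force: [-7.9, 3.7, 23.2]
grip_width: 0.0128
finger_force: 82.0
t27.5 at [ 524.8 -327.9   61.7] rpy [-180.     0.    92.3] F [-7.9  3.7 23.2] q7 0.21
n 16 row: 0.0000 -0.0000 -0.0000 -0.00 0.00 0.00  total pre-axes [ 0.3 -0.3 -0.3] post-axes [ 0.3 -0.3 -0.3]
```

```bash
python3 -m crank '0.03 0 0 0 0 0 0;0.04 0 0 0 0 0 0;0.04 0 0 0 0 0 0;0.04 0 0 0 0 0 0;0.04 0 0 0 0 0 0;0.04 0 0 0 0 0 0;0.04 0 0 0 0 0 0;0.04 0 0 0 0 0 0' 30; python3 -m crank '0.05 0 0 -0.015 0 0 0;0.05 0 0 -0.02 0 0 0;0.05 0 0 -0.02 0 0 0;0.05 -0.01 0 -0.02 0 0 0;0.05 -0.02 0 -0.02 0 0 0;0.05 -0.03 0 -0.02 0 0 0;0.05 0 0 0 0 0 0;0.05 0 0 0 0 0 0'
cat > seated.py <<'E'
import sys
from h import *
from meas import HUE
n,k,dx,dy,dyaw=sys.argv[1],sys.argv[2],*map(float,sys.argv[3:6])
d=np.load(n+'.npz');X=d['X'];hsv=cv2.cvtColor(d['img'],cv2.COLOR_RGB2HSV);a,b=HUE[k]
c,sn=np.cos(np.radians(dyaw)),np.sin(np.radians(dyaw)); D=(X-[dx/1000,dy/1000,0]);Dx=(D[...,0]*c+D[...,1]*sn)*1000;Dy=(-D[...,0]*sn+D[...,1]*c)*1000;Z=X[...,2]*1000
m=(abs(Dx-10)<52)&(abs(Dy)<44)&(abs(Z-37)<7)&(hsv[...,1]<60)&~((abs(Dx-5)<12)&(abs(Dy)<30))
A=np.c_[Dx[m],Dy[m],np.ones(m.sum())];co=np.linalg.lstsq(A,Z[m],rcond=None)[0];print('body plane',np.round(co,3),'(want 0 0 37)',m.sum())
f=(hsv[...,0]>=a-5)&(hsv[...,0]<=b+3)&(hsv[...,1]>100)&(abs(Dx-5)<25)&(abs(Dy)<40)&(Z>70)
print('fin top z(75)',np.median(Z[f]),'x(-2..12)',np.percentile(Dx[f],[2,98]),'y(+-25)',np.percentile(Dy[f],[2,98]))
E
python3 look.py ro; python3 seated.py ro orange 519.8 -326 2.2
```

```text
clock: 28.13
position: [0.5246, -0.3279, 0.0605]
tool_rot: [-3.141, -0.001, 1.611]
force: [-0.1, -0.1, 0.3]
grip_width: 0.0399
finger_force: 0.0
clock: 28.8
position: [0.5269, -0.3897, 0.1763]
tool_rot: [3.141, 0.001, 1.608]
force: [0.5, 1.1, -1.0]
grip_width: 0.0501
finger_force: 0.0
body plane [ 1.0000e-03 -1.0000e-03  3.6794e+01] (want 0 0 37) 13358
fin top z(75) 74.19238111884826 x(-2..12) [-1.56209542 11.56032772] y(+-25) [-23.66610696  23.43059261]
```

View pics/ro.png

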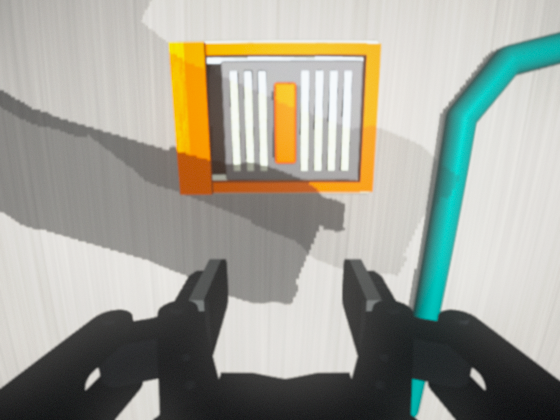

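Orange is flat and home (fin at (285,122), body inside the frame). Next, blue: hover over it and look.

```bash
python3 plan.py 396 -178 120 101.8 0 8
```

```text
t28.9 at [ 526.9 -388.1  175.4] rpy [-180.    -0.    92.2] F [ 0.7  0.4 -0.3] q7 0.36
n 8 row: 0.0280 -0.0133 0.0069 -0.00 -0.00 -1.20  total pre-axes [ 215.  -122.6   55.5] post-axes [232.4 -85.1  55.4]
```

```bash
python3 -m crank '0.085 0.028 -0.0133 0.0069 0 0 -1.2;0.085 0.028 -0.0133 0.0069 0 0 -1.2;0.085 0.028 -0.0133 0.0069 0 0 -1.2;0.085 0.028 -0.0133 0.0069 0 0 -1.2;0.085 0.028 -0.0133 0.0069 0 0 -1.2;0.085 0.028 -0.0133 0.0069 0 0 -1.2;0.085 0.028 -0.0133 0.0069 0 0 -1.2;0.085 0.028 -0.0133 0.0069 0 0 -1.2'; python3 -m crank '0.085 0 0 0 0 0 0;0.085 0 0 0 0 0 0;0.085 0 0 0 0 0 0;0.085 0 0 0 0 0 0;0.085 0 0 0 0 0 0;0.085 0 0 0 0 0 0;0.085 0 0 0 0 0 0;0.085 0 0 0 0 0 0'; python3 look.py cb; python3 -c "
from cart import *
d=np.load('cb.npz'); cart(d['X'],d['img'],'blue',C0['blue'])"; python3 plan.py 396 -178 37 101.8 0 8
```

```text
clock: 29.52
position: [0.3946, -0.1754, 0.1198]
tool_rot: [-3.141, -0.002, 1.78]
force: [1.2, -0.2, -0.8]
grip_width: 0.0849
finger_force: 0.0
clock: 30.18
position: [0.3962, -0.1777, 0.1204]
tool_rot: [-3.141, -0.001, 1.778]
force: [-1.1, -0.7, 0.8]
grip_width: 0.0845
finger_force: 0.0
blue fin top 1839 [ 394.9 -177.3   49.9   13.3  -77.8] z [0.04916459 0.05027441]
  body 15030 [ 400.  -176.6  100.4   85.3   12.2]
t30.2 at [ 396.2 -177.7  120.4] rpy [-180.    -0.   101.9] F [-0.4  0.2  0.8] q7 0.15
n 8 row: -0.0000 -0.0000 0.0104 -0.00 -0.00 0.01  total pre-axes [-0.3 -0.3 83.4] post-axes [-0.3 -0.3 83.4]
```

```bash
python3 -m crank '0.085 0 -0.0001 0.0104 0 0 0;0.085 0 0 0.0104 0 0 0;0.085 0 0 0.0104 0 0 0;0.085 0 0 0.0104 0 0 0;0.085 0 0 0.0104 0 0 0;0.085 0 0 0.0104 0 0 0;0.085 0 0 0.0104 0 0 0;0.085 0 0 0.0102 0 0 0' && python3 -m crank '0.03 0 0 0 0 0 0;0 0 0 0 0 0 0;0 0 0 0 0 0 0;0 0 0 0 0 0 0;0 0 0 0 0 0 0;0 0 0 0 0 0 0;0 0 0 0 0 0 0;0 0 0 0 0 0 0' 80;  python3 -m crank '0 0 0 0 0 0 0;0 0 0 0 0 0 0;0 0 0 -0.01 0 0 0;0 0 0 -0.015 0 0 0;0 0 0 -0.02 0 0 0;0 0 0 -0.02 0 0 0;0 0 0 -0.02 0 0 0;0 0 0 -0.02 0 0 0' 80; python3 plan.py 545 362 160 90 -14.5
```

```text
clock: 30.9
position: [0.3961, -0.1776, 0.037]
tool_rot: [-3.141, -0.001, 1.778]
force: [-0.6, -0.3, 0.2]
grip_width: 0.085
finger_force: 0.0
clock: 31.57
position: [0.3962, -0.1777, 0.038]
tool_rot: [3.142, 0.0, 1.778]
force: [-3.4, 1.2, 12.4]
grip_width: 0.013
finger_force: 78.6
clock: 32.23
position: [0.3958, -0.1775, 0.1436]
tool_rot: [-3.141, -0.001, 1.778]
force: [-0.9, -0.4, -1.9]
grip_width: 0.0129
finger_force: 78.0
t32.2 at [ 395.8 -177.5  143.6] rpy [-180.    -0.   101.9] F [-0.9 -0.4 -1.9] q7 0.18
n 16 row: 0.0325 0.0131 0.0004 -0.91 -0.10 0.74  total pre-axes [497.3 257.  -16.2] post-axes [539.5 148.5  21.5]
```

```bash
python3 -m crank '0 0.0325 0.0131 0.0004 -0.91 -0.1 0.74;0 0.0325 0.0131 0.0004 -0.91 -0.1 0.74;0 0.0325 0.0131 0.0004 -0.91 -0.1 0.74;0 0.0325 0.0131 0.0004 -0.91 -0.1 0.74;0 0.0325 0.0131 0.0004 -0.91 -0.1 0.74;0 0.0325 0.0131 0.0004 -0.91 -0.1 0.74;0 0.0325 0.0131 0.0004 -0.91 -0.1 0.74;0 0.0325 0.0131 0.0004 -0.91 -0.1 0.74'; python3 -m crank '0 0.0325 0.0131 0.0004 -0.91 -0.1 0.74;0 0.0325 0.0131 0.0004 -0.91 -0.1 0.74;0 0.0325 0.0131 0.0004 -0.91 -0.1 0.74;0 0.0325 0.0131 0.0004 -0.91 -0.1 0.74;0 0.0325 0.0131 0.0004 -0.91 -0.1 0.74;0 0.0325 0.0131 0.0004 -0.91 -0.1 0.74;0 0.0325 0.0131 0.0004 -0.91 -0.1 0.74;0 0.0325 0.0131 0.0004 -0.91 -0.1 0.74'; python3 -m crank '0 0 0 0 0 0 0;0 0 0 0 0 0 0;0 0 0 0 0 0 0;0 0 0 0 0 0 0;0 0 0 0 0 0 0;0 0 0 0 0 0 0;0 0 0 0 0 0 0;0 0 0 0 0 0 0'; python3 look.py hb; python3 inhand.py hb blue 532.9 362.3 0;python3 plan.py 545 362 79 90 -14.5 16
```

```text
clock: 32.9
position: [0.4575, 0.0975, 0.1443]
tool_rot: [3.014, 0.007, 1.673]
force: [1.4, -0.9, -0.9]
grip_width: 0.0129
finger_force: 78.2
clock: 33.57
position: [0.5459, 0.363, 0.1588]
tool_rot: [2.886, 0.001, 1.57]
force: [1.3, -0.1, -1.3]
grip_width: 0.0126
finger_force: 78.1
clock: 34.23
position: [0.546, 0.361, 0.1587]
tool_rot: [2.887, 0.001, 1.57]
force: [-0.5, 0.6, -1.3]
grip_width: 0.013
finger_force: 78.3
body plane (tool z=ax+by+c) [ 0.035 -0.    25.322]
body y range [-43.89417998  53.93615605] x edge [41.39578703 42.6201847 ]
fin top x [-22.72342025   3.51372492  24.92312477]
lip x range (-73,-49) [-72.77295409 -49.10747189] y max(53) 52.81151926971957
rim y max(53) 53.44009490795098 x max 72.23978020373649
t34.3 at [545.9 361.1 158.7] rpy [1.654e+02 1.000e-01 8.990e+01] F [-0.2  0.  -0.5] q7 -1.17
n 16 row: 0.0001 -0.0013 0.0048 0.01 0.00 -0.00  total pre-axes [  1.  -21.   76.9] post-axes [  0.9 -20.8  76.9]
```

View pics/hb.png

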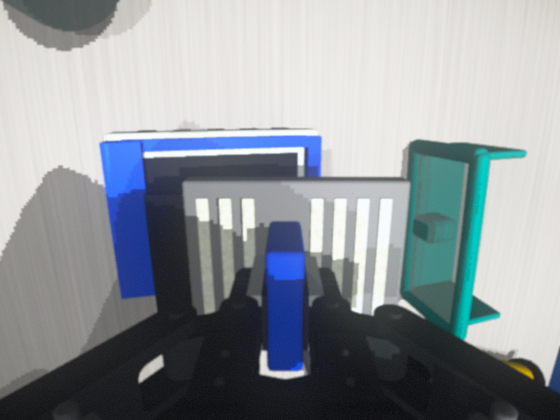

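```bash
python3 - <<'E'
import numpy as np,cv2
d=np.load('hb.npz');X=d['X'];h=cv2.cvtColor(d['img'],cv2.COLOR_RGB2HSV)
m=(h[...,0]>80)&(h[...,0]<97)&(h[...,1]>90);print(np.percentile(X[m],[1,99],axis=0))
E
python3 -m crank '0 0.001 -0.00225 0.0087 0 0 0;0 0 -0.00225 0.0087 0 0 0;0 0 -0.00225 0.0087 0 0 0;0 0 -0.00225 0.0087 0 0 0;0 0 -0.00225 0.0087 0 0 0;0 0 -0.00225 0.0087 0 0 0;0 0 -0.00225 0.0087 0 0 0;0 0 -0.00225 0.0087 0 0 0'; python3 -m crank '0 0 -0.0005 0.0019 0 0 0;0 0 -0.0005 0.0019 0 0 0;0 0 -0.0005 0.0019 0 0 0;0 0 0 0 0 0 0;0 0 0 0 0 0 0;0 0 0 0 0 0 0;0 0 0 0 0 0 0;0 0 0 0 0 0 0'; python3 plan.py 545 361.9 79.4 90 -14.5 8
```

```text
[[nan nan nan]
 [nan nan nan]]
clock: 34.95
position: [0.5459, 0.3623, 0.0857]
tool_rot: [2.887, 0.001, 1.57]
force: [-0.1, 0.6, -2.0]
grip_width: 0.0127
finger_force: 78.3
clock: 35.62
position: [0.5461, 0.3623, 0.0811]
tool_rot: [2.887, 0.001, 1.57]
force: [-0.3, -0.6, -1.5]
grip_width: 0.0128
finger_force: 78.3
t35.6 at [546.1 362.3  81.1] rpy [165.4   0.   90. ] F [-0.3 -0.6 -1.5] q7 -1.27
n 8 row: -0.0000 -0.0002 0.0002 0.01 0.01 -0.00  total pre-axes [-0.4 -1.4  1.4] post-axes [-0.4 -1.4  1.4]
```

```bash
python3 -m crank '0 -0.0004 -0.0004 0.0016 0 0 0;0 0 -0.0022 -0.00056 0 0 0;0 0 -0.0022 -0.00056 0 0 0;0 0 -0.0022 -0.00056 0 0 0;0 0 -0.0022 -0.00056 0 0 0;0 0 -0.0022 -0.00056 0 0 0;0 0 -0.0022 -0.00056 0 0 0;0 0 -0.0022 -0.00056 0 0 0'; python3 -m crank '0 0 -0.0022 -0.00056 0 0 0;0 0 -0.0014 -0.00035 0 0 0;0 0 0 0 0 0 0;0 0 0 0 0 0 0;0 0 0 0 0 0 0;0 0 0 0 0 0 0;0 0 0 0 0 0 0;0 0 0 0 0 0 0'; python3 plan.py 537.5 361.9 62.8 90 0 16; python3 look.py hb2;  python3 inhand.py hb2 blue 532.9 362.3 0
```

```text
clock: 36.28
position: [0.5298, 0.3619, 0.0791]
tool_rot: [2.887, 0.001, 1.57]
force: [0.3, -0.1, -1.9]
grip_width: 0.0133
finger_force: 78.3
clock: 36.95
position: [0.5264, 0.3618, 0.079]
tool_rot: [2.887, 0.001, 1.57]
force: [0.1, -0.4, -1.6]
grip_width: 0.0133
finger_force: 78.3
t37.0 at [526.4 361.8  79. ] rpy [1.654e+02 1.000e-01 9.000e+01] F [ 0.1 -0.4 -1.6] q7 -1.31
n 16 row: 0.0000 0.0005 0.0011 0.91 0.00 -0.00  total pre-axes [ 0.1  6.6 18.5] post-axes [ 0.1 11.1 16.2]
body plane (tool z=ax+by+c) [5.0000e-03 2.7000e-02 2.5773e+01]
body y range [-64.59597805  53.6799187 ] x edge [41.41291649 42.51830237]
fin top x [-22.69895345   3.66207368  24.96121799]
lip x range (-73,-49) [-72.93973008 -49.31461173] y max(53) 52.75397982896019
rim y max(53) 53.47401955896643 x max 72.292476183897
```

```bash
python3 -m crank '0 0 0.0005 0.0011 0.91 0 0;0 0 0.0005 0.0011 0.91 0 0;0 0 0.0005 0.0011 0.91 0 0;0 0 0.0005 0.0011 0.91 0 0;0 0 0.0005 0.0011 0.91 0 0;0 0 0.0005 0.0011 0.91 0 0;0 0 0.0005 0.0011 0.91 0 0;0 0 0.0005 0.0011 0.91 0 0';python3 -m crank '0 0 0.0005 0.0011 0.91 0 0;0 0 0.0005 0.0011 0.91 0 0;0 0 0.0005 0.0011 0.91 0 0;0 0 0.0005 0.0011 0.91 0 0;0 0 0.0005 0.0011 0.91 0 0;0 0 0.0005 0.0011 0.91 0 0;0 0 0.0005 0.0011 0.91 0 0;0 0 0.0005 0.0011 0.91 0 0'; python3 -m crank '0 0 0 0 0 0 0;0 0 0 0 0 0 0;0 0 0 0 0 0 0;0 0 0 0 0 0 0;0 0 0 0 0 0 0;0 0 0 0 0 0 0;0 0 0 0 0 0 0;0 0 0 0 0 0 0';  python3 plan.py 537.5 361.9 62.3 90 0 8
```

```text
clock: 37.67
position: [0.5322, 0.3618, 0.0711]
tool_rot: [3.016, 0.001, 1.57]
force: [-0.1, 0.7, -2.2]
grip_width: 0.0128
finger_force: 78.3
clock: 38.33
position: [0.5371, 0.3619, 0.063]
tool_rot: [-3.141, 0.001, 1.57]
force: [-11.5, -8.7, 36.1]
grip_width: 0.0132
finger_force: 84.0
clock: 39.0
position: [0.537, 0.362, 0.0631]
tool_rot: [3.141, 0.001, 1.57]
force: [3.2, -1.3, 6.5]
grip_width: 0.013
finger_force: 79.5
t39.0 at [537.  362.   63.1] rpy [180.   0.  90.] F [ 3.2 -1.3  6.5] q7 -1.00
n 8 row: -0.0000 0.0001 0.0001 0.00 0.00 -0.01  total pre-axes [-0.1  0.5  0.8] post-axes [-0.1  0.5  0.8]
```

```bash
python3 -m crank '0 0 0 0.001 0 0 0;0 0 0 0 0 0 0;0.03 0 0 0 0 0 0;0.04 0 0 0 0 0 0;0.04 0 0 0 0 0 0;0.04 0 0 0 0 0 0;0.04 0 0 0 0 0 0;0.04 0 0 0 0 0 0' 30; python3 -m crank '0.05 0 0 -0.015 0 0 0;0.05 0 0 -0.02 0 0 0;0.05 0 0 -0.02 0 0 0;0.05 -0.01 0 -0.02 0 0 0;0.05 -0.02 0 -0.02 0 0 0;0.05 -0.03 0 -0.02 0 0 0;0.05 0 0 0 0 0 0;0.05 0 0 0 0 0 0';python3 look.py rb; python3 seated.py rb blue 532.9 362.3 0; python3 plan.py 459 -20 120 109.2 0 16
```

```text
clock: 39.67
position: [0.5366, 0.3619, 0.0616]
tool_rot: [3.141, 0.001, 1.57]
force: [-0.6, 0.5, -0.1]
grip_width: 0.0399
finger_force: 0.0
clock: 40.33
position: [0.5376, 0.3006, 0.1791]
tool_rot: [3.138, 0.0, 1.568]
force: [-0.1, 1.0, 0.3]
grip_width: 0.0501
finger_force: 0.0
body plane [ 1.0000e-03 -0.0000e+00  3.6742e+01] (want 0 0 37) 13187
fin top z(75) 74.15192265590781 x(-2..12) [-2.34656123 10.66093151] y(+-25) [-23.11181504  23.63205691]
t40.4 at [536.9 301.9 178.1] rpy [179.9   0.   89.9] F [-1.1  0.4 -0.3] q7 -0.87
n 16 row: -0.0192 -0.0080 0.0036 0.01 0.00 -1.20  total pre-axes [-322.   -77.5   58. ] post-axes [-278.3 -179.4   58.1]
```

Blue is home as well. Now yellow.

```bash
python3 -m crank '0.085 -0.0192 -0.008 0.0036 0 0 -1.2;0.085 -0.0192 -0.008 0.0036 0 0 -1.2;0.085 -0.0192 -0.008 0.0036 0 0 -1.2;0.085 -0.0192 -0.008 0.0036 0 0 -1.2;0.085 -0.0192 -0.008 0.0036 0 0 -1.2;0.085 -0.0192 -0.008 0.0036 0 0 -1.2;0.085 -0.0192 -0.008 0.0036 0 0 -1.2;0.085 -0.0192 -0.008 0.0036 0 0 -1.2'; python3 -m crank '0.085 -0.0192 -0.008 0.0036 0 0 -1.2;0.085 -0.0192 -0.008 0.0036 0 0 -1.2;0.085 -0.0192 -0.008 0.0036 0 0 -1.2;0.085 -0.0192 -0.008 0.0036 0 0 -1.2;0.085 -0.0192 -0.008 0.0036 0 0 -1.2;0.085 -0.0192 -0.008 0.0036 0 0 -1.2;0.085 -0.0192 -0.008 0.0036 0 0 -1.2;0.085 -0.0192 -0.008 0.0036 0 0 -1.2';  python3 -m crank '0.085 0 0 0 0 0 0;0.085 0 0 0 0 0 0;0.085 0 0 0 0 0 0;0.085 0 0 0 0 0 0;0.085 0 0 0 0 0 0;0.085 0 0 0 0 0 0;0.085 0 0 0 0 0 0;0.085 0 0 0 0 0 0'; python3 look.py cy; python3 -c "
from cart import *
d=np.load('cy.npz'); cart(d['X'],d['img'],'yellow',C0['yellow'])"; python3 plan.py 459 -20 37 109.2 0 8
```

```text
clock: 41.05
position: [0.4832, 0.1445, 0.1478]
tool_rot: [-3.141, 0.0, 1.741]
force: [0.2, 0.4, 0.3]
grip_width: 0.0853
finger_force: 0.0
clock: 41.72
position: [0.4582, -0.0199, 0.1191]
tool_rot: [-3.141, 0.0, 1.908]
force: [0.6, 0.4, -0.3]
grip_width: 0.0851
finger_force: 0.0
clock: 42.38
position: [0.4584, -0.0197, 0.1195]
tool_rot: [3.141, 0.001, 1.906]
force: [0.8, 0.3, 0.4]
grip_width: 0.0848
finger_force: 0.0
yellow fin top 1913 [459.  -19.2  49.9  13.8 -71.3] z [0.04917375 0.05027043]
  body 15124 [463.8 -18.  100.6  85.2  19.2]
t42.4 at [458.4 -19.8 119.5] rpy [1.800e+02 1.000e-01 1.092e+02] F [ 0.7  0.1 -0.4] q7 -0.15
n 8 row: -0.0000 0.0001 0.0103 0.00 0.01 -0.00  total pre-axes [-0.3  0.5 82.5] post-axes [-0.4  0.5 82.5]
```

```bash
python3 -m crank '0.085 0 0 0.0103 0 0 0;0.085 0 0 0.0103 0 0 0;0.085 0 0 0.0103 0 0 0;0.085 0 0 0.0103 0 0 0;0.085 0 0 0.0103 0 0 0;0.085 0 0 0.0103 0 0 0;0.085 0 0 0.0103 0 0 0;0.085 0 0 0.0103 0 0 0' && python3 -m crank '0.03 0 0 0 0 0 0;0 0 0 0 0 0 0;0 0 0 0 0 0 0;0 0 0 0 0 0 0;0 0 0 0 0 0 0;0 0 0 0 0 0 0;0 0 0 0 0 0 0;0 0 0 0 0 0 0' 80;  python3 -m crank '0 0 0 0 0 0 0;0 0 0 0 0 0 0;0 0 0 -0.01 0 0 0;0 0 0 -0.015 0 0 0;0 0 0 -0.02 0 0 0;0 0 0 -0.02 0 0 0;0 0 0 -0.02 0 0 0;0 0 0 -0.02 0 0 0' 80; python3 plan.py 644.2 -15.7 160 78.7 -14.5 16
```

```text
clock: 43.1
position: [0.4583, -0.02, 0.0359]
tool_rot: [-3.142, 0.001, 1.905]
force: [0.8, 0.5, 0.3]
grip_width: 0.0851
finger_force: 0.0
clock: 43.77
position: [0.4586, -0.0202, 0.0376]
tool_rot: [3.141, 0.002, 1.905]
force: [-1.9, 0.3, 10.2]
grip_width: 0.0127
finger_force: 78.8
clock: 44.43
position: [0.458, -0.02, 0.1437]
tool_rot: [3.141, 0.001, 1.905]
force: [0.6, -0.3, -1.5]
grip_width: 0.0125
finger_force: 78.1
t44.4 at [458.  -20.  143.7] rpy [1.800e+02 1.000e-01 1.092e+02] F [ 0.6 -0.3 -1.5] q7 -0.12
n 16 row: -0.0008 0.0118 0.0004 -0.88 -0.24 1.89  total pre-axes [-57.1 177.3 -16.3] post-axes [ 40.7 180.1  29.7]
```

```bash
python3 -m crank '0 -0.0008 0.0118 0.0004 -0.88 -0.24 1.89;0 -0.0008 0.0118 0.0004 -0.88 -0.24 1.89;0 -0.0008 0.0118 0.0004 -0.88 -0.24 1.89;0 -0.0008 0.0118 0.0004 -0.88 -0.24 1.89;0 -0.0008 0.0118 0.0004 -0.88 -0.24 1.89;0 -0.0008 0.0118 0.0004 -0.88 -0.24 1.89;0 -0.0008 0.0118 0.0004 -0.88 -0.24 1.89;0 -0.0008 0.0118 0.0004 -0.88 -0.24 1.89'; python3 -m crank '0 -0.0008 0.0118 0.0004 -0.88 -0.24 1.89;0 -0.0008 0.0118 0.0004 -0.88 -0.24 1.89;0 -0.0008 0.0118 0.0004 -0.88 -0.24 1.89;0 -0.0008 0.0118 0.0004 -0.88 -0.24 1.89;0 -0.0008 0.0118 0.0004 -0.88 -0.24 1.89;0 -0.0008 0.0118 0.0004 -0.88 -0.24 1.89;0 -0.0008 0.0118 0.0004 -0.88 -0.24 1.89;0 -0.0008 0.0118 0.0004 -0.88 -0.24 1.89'; python3 -m crank '0 0 0 0 0 0 0;0 0 0 0 0 0 0;0 0 0 0 0 0 0;0 0 0 0 0 0 0;0 0 0 0 0 0 0;0 0 0 0 0 0 0;0 0 0 0 0 0 0;0 0 0 0 0 0 0'; python3 look.py hy; python3 inhand.py hy yellow 631.6 -12.5 -11.3;python3 plan.py 644.2 -15.7 160 78.7 -14.5 8
```

```text
clock: 45.1
position: [0.5519, -0.0057, 0.1448]
tool_rot: [3.015, 0.018, 1.638]
force: [-0.1, -0.7, -2.1]
grip_width: 0.0126
finger_force: 78.2
clock: 45.77
position: [0.6445, -0.0163, 0.1588]
tool_rot: [2.889, 0.001, 1.373]
force: [-0.3, -0.1, -2.1]
grip_width: 0.0126
finger_force: 78.2
clock: 46.43
position: [0.6442, -0.0163, 0.1581]
tool_rot: [2.889, 0.001, 1.375]
force: [0.0, 0.4, -1.9]
grip_width: 0.0127
finger_force: 78.2
body plane (tool z=ax+by+c) [ 0.037  0.    24.811]
body y range [-44.31357394  53.53297269] x edge [41.97427262 42.97274727]
fin top x [-22.5478718    4.14590854  25.39742907]
lip x range (-73,-49) [-72.96374985 -49.1442394 ] y max(53) 52.904641409774484
rim y max(53) 53.53412781606555 x max 72.50313785686352
t46.5 at [644.2 -16.3 158.1] rpy [1.655e+02 1.000e-01 7.880e+01] F [ 0.5 -0.7 -3.1] q7 -0.66
n 8 row: 0.0001 0.0000 -0.0002 -0.01 0.01 0.01  total pre-axes [ 0.6  0.3 -1.9] post-axes [ 0.6  0.3 -1.9]
```

View pics/hy.png

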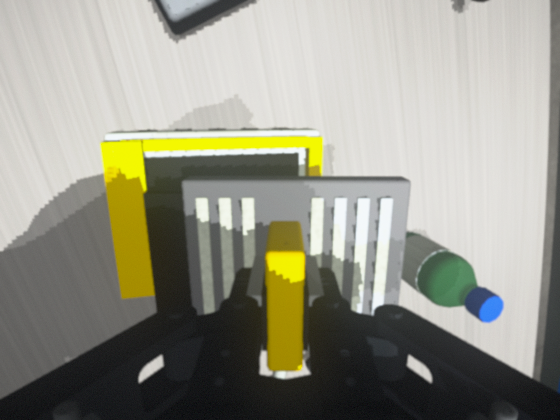

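Yellow hangs over its dock exactly as blue did (lip columns 105-150). The same descent and slide.

```bash
python3 -m crank '0 0.0005 -0.00225 0.0087 0 0 0;0 0 -0.00225 0.0087 0 0 0;0 0 -0.00225 0.0087 0 0 0;0 0 -0.00225 0.0087 0 0 0;0 0 -0.00225 0.0087 0 0 0;0 0 -0.00225 0.0087 0 0 0;0 0 -0.00225 0.0087 0 0 0;0 0 -0.00225 0.0087 0 0 0'; python3 -m crank '0 0 -0.0005 0.0019 0 0 0;0 0 -0.0005 0.0019 0 0 0;0 0 -0.0005 0.0019 0 0 0;0 0 0 0 0 0 0;0 0 0 0 0 0 0;0 0 0 0 0 0 0;0 0 0 0 0 0 0;0 0 0 0 0 0 0'; python3 plan.py 644.3 -15.9 79 78.7 -14.5 8
```

```text
clock: 47.15
position: [0.6443, -0.0158, 0.0852]
tool_rot: [2.889, 0.001, 1.375]
force: [-0.3, 0.2, -3.0]
grip_width: 0.0128
finger_force: 78.4
clock: 47.82
position: [0.6444, -0.0159, 0.0806]
tool_rot: [2.889, 0.001, 1.374]
force: [0.8, 0.4, -2.5]
grip_width: 0.0128
finger_force: 78.2
t47.8 at [644.4 -15.9  80.6] rpy [1.655e+02 1.000e-01 7.880e+01] F [ 0.8  0.4 -2.5] q7 -0.75
n 8 row: -0.0000 -0.0001 0.0002 -0.00 0.00 0.01  total pre-axes [-0.  -0.5  1.5] post-axes [-0.  -0.5  1.5]
```

```bash
python3 -m crank '0 0 -0.0004 0.0015 0 0 0;0 0 -0.0022 -0.00056 0 0 0;0 0 -0.0022 -0.00056 0 0 0;0 0 -0.0022 -0.00056 0 0 0;0 0 -0.0022 -0.00056 0 0 0;0 0 -0.0022 -0.00056 0 0 0;0 0 -0.0022 -0.00056 0 0 0;0 0 -0.0022 -0.00056 0 0 0'; python3 -m crank '0 0 -0.0022 -0.00056 0 0 0;0 0 -0.0017 -0.0004 0 0 0;0 0 0 0 0 0 0;0 0 0 0 0 0 0;0 0 0 0 0 0 0;0 0 0 0 0 0 0;0 0 0 0 0 0 0;0 0 0 0 0 0 0'; python3 plan.py 624.7 -12 79 78.7 -14.5 8; python3 plan.py 635.7 -14.1 62.8 78.7 0 16; python3 look.py hy2;  python3 inhand.py hy2 yellow 631.6 -12.5 -11.3
```

```text
clock: 48.48
position: [0.6285, -0.0127, 0.0788]
tool_rot: [2.889, 0.001, 1.375]
force: [-0.1, 0.1, -2.4]
grip_width: 0.0127
finger_force: 78.2
clock: 49.15
position: [0.6248, -0.012, 0.0787]
tool_rot: [2.889, 0.001, 1.375]
force: [0.1, 0.5, -2.0]
grip_width: 0.013
finger_force: 78.2
t49.1 at [624.8 -12.   78.7] rpy [1.655e+02 1.000e-01 7.880e+01] F [ 0.1  0.5 -2. ] q7 -0.78
n 8 row: -0.0000 -0.0000 -0.0000 -0.00 0.01 0.01  total pre-axes [-0.  -0.  -0.3] post-axes [-0.  -0.  -0.3]
t49.1 at [624.8 -12.   78.7] rpy [1.655e+02 1.000e-01 7.880e+01] F [ 0.1  0.5 -2. ] q7 -0.78
n 16 row: 0.0000 0.0006 0.0011 0.90 0.00 0.00  total pre-axes [ 0.1  6.8 18.1] post-axes [ 0.1 11.1 15.9]
body plane (tool z=ax+by+c) [6.0000e-03 2.5000e-02 2.5246e+01]
body y range [-64.53865689  53.45205806] x edge [42.01567208 43.01609666]
fin top x [-22.60494602   4.40568461  25.41049927]
lip x range (-73,-49) [-72.96420191 -49.33981047] y max(53) 52.978546954606394
rim y max(53) 53.553580269048005 x max 72.38674755777794
```

```bash
python3 -m crank '0 0 0.00055 0.0011 0.91 0 0;0 0 0.00055 0.0011 0.91 0 0;0 0 0.00055 0.0011 0.91 0 0;0 0 0.00055 0.0011 0.91 0 0;0 0 0.00055 0.0011 0.91 0 0;0 0 0.00055 0.0011 0.91 0 0;0 0 0.00055 0.0011 0.91 0 0;0 0 0.00055 0.0011 0.91 0 0';python3 -m crank '0 0 0.00055 0.0011 0.91 0 0;0 0 0.00055 0.0011 0.91 0 0;0 0 0.00055 0.0011 0.91 0 0;0 0 0.00055 0.0011 0.91 0 0;0 0 0.00055 0.0011 0.91 0 0;0 0 0.00055 0.0011 0.91 0 0;0 0 0.00055 0.0011 0.91 0 0;0 0 0.00055 0.0011 0.91 0 0'; python3 -m crank '0 0 0 0 0 0 0;0 0 0 0 0 0 0;0 0 0 0 0 0 0;0 0 0 0 0 0 0;0 0 0 0 0 0 0;0 0 0 0 0 0 0;0 0 0 0 0 0 0;0 0 0 0 0 0 0';  python3 plan.py 635.7 -14.1 62 78.7 0 8
```

```text
clock: 49.87
position: [0.6308, -0.0132, 0.0708]
tool_rot: [3.018, 0.001, 1.375]
force: [0.2, 0.0, -3.3]
grip_width: 0.0127
finger_force: 78.3
clock: 50.53
position: [0.6356, -0.0141, 0.0626]
tool_rot: [-3.138, 0.001, 1.375]
force: [-18.7, -0.0, 35.6]
grip_width: 0.013
finger_force: 84.0
clock: 51.2
position: [0.6357, -0.0141, 0.0627]
tool_rot: [-3.14, 0.001, 1.375]
force: [-3.0, 1.6, 4.6]
grip_width: 0.0127
finger_force: 79.4
t51.2 at [635.7 -14.1  62.7] rpy [-1.799e+02  1.000e-01  7.880e+01] F [-3.   1.6  4.6] q7 -0.56
n 8 row: 0.0000 0.0000 0.0001 -0.01 0.01 0.01  total pre-axes [0.  0.  0.7] post-axes [0.  0.  0.7]
```

```bash
python3 -m crank '0 0 0 0.001 0 0 0;0 0 0 0 0 0 0;0.03 0 0 0 0 0 0;0.04 0 0 0 0 0 0;0.04 0 0 0 0 0 0;0.04 0 0 0 0 0 0;0.04 0 0 0 0 0 0;0.04 0 0 0 0 0 0' 30; python3 -m crank '0.05 0 0 -0.015 0 0 0;0.05 0 0 -0.02 0 0 0;0.05 0 0 -0.02 0 0 0;0.05 -0.01 0 -0.02 0 0 0;0.05 -0.02 0 -0.02 0 0 0;0.05 -0.03 0 -0.02 0 0 0;0.05 0 0 0 0 0 0;0.05 0 0 0 0 0 0';python3 look.py ry; python3 seated.py ry yellow 631.6 -12.5 -11.3
python3 - <<'E'
from h import *
c=cam('top'); np.savez('ro2.npz',X=cloud(c),img=c['img'])
E
for a in 'orange 519.8 -326 2.2' 'blue 532.9 362.3 0' 'yellow 631.6 -12.5 -11.3'; do python3 seated.py ro2 $a; done; python3 plan.py 662.5 139 200 107.5 0 16
```

```text
clock: 51.87
position: [0.6355, -0.0142, 0.0613]
tool_rot: [-3.14, 0.001, 1.375]
force: [-1.1, -0.2, -0.0]
grip_width: 0.04
finger_force: 0.0
clock: 52.53
position: [0.6243, -0.075, 0.1776]
tool_rot: [3.141, 0.002, 1.372]
force: [0.1, 0.8, 0.1]
grip_width: 0.0502
finger_force: 0.0
body plane [ 1.000e-03 -1.000e-03  3.679e+01] (want 0 0 37) 13289
fin top z(75) 74.14880981070904 x(-2..12) [-2.59451515 10.95153566] y(+-25) [-23.3541632   23.59290187]
body plane [-4.0000e-03  4.4000e-02  3.8795e+01] (want 0 0 37) 241
fin top z(75) 74.09663606098815 x(-2..12) [-1.72582059 11.19372504] y(+-25) [-27.46768348  -7.41997622]
body plane [1.0000e-03 0.0000e+00 3.6722e+01] (want 0 0 37) 735
fin top z(75) 73.98641719502508 x(-2..12) [-2.75748327 10.25220528] y(+-25) [-27.28742214  18.99975091]
body plane [ 1.0000e-03 -0.0000e+00  3.6984e+01] (want 0 0 37) 686
fin top z(75) 74.50804315290615 x(-2..12) [-17.00661062  11.35351907] y(+-25) [-32.97955448  19.18128376]
t52.6 at [624.  -72.4 176.2] rpy [-179.9    0.    78.8] F [-0.4  0.1  0.7] q7 -0.41
n 16 row: 0.0132 0.0030 -0.0015 -0.01 0.00 -1.80  total pre-axes [214.8  -3.4 -24. ] post-axes [190.  100.3 -23.8]
```

```bash
python3 -m crank '0 0.0132 0.003 -0.0015 0 0 -1.8;0 0.0132 0.003 -0.0015 0 0 -1.8;0 0.0132 0.003 -0.0015 0 0 -1.8;0 0.0132 0.003 -0.0015 0 0 -1.8;0 0.0132 0.003 -0.0015 0 0 -1.8;0 0.0132 0.003 -0.0015 0 0 -1.8;0 0.0132 0.003 -0.0015 0 0 -1.8;0 0.0132 0.003 -0.0015 0 0 -1.8'; python3 -m crank '0 0.0132 0.003 -0.0015 0 0 -1.8;0 0.0132 0.003 -0.0015 0 0 -1.8;0 0.0132 0.003 -0.0015 0 0 -1.8;0 0.0132 0.003 -0.0015 0 0 -1.8;0 0.0132 0.003 -0.0015 0 0 -1.8;0 0.0132 0.003 -0.0015 0 0 -1.8;0 0.0132 0.003 -0.0015 0 0 -1.8;0 0.0132 0.003 -0.0015 0 0 -1.8'; python3 -m crank '0 0 0 0 0 0 0;0 0 0 0 0 0 0;0 0 0 0 0 0 0;0 0 0 0 0 0 0;0 0 0 0 0 0 0;0 0 0 0 0 0 0;0 0 0 0 0 0 0;0 0 0 0 0 0 0'; python3 look.py tg; python3 plan.py 662.5 139 101 107.5 0 8
```

```text
clock: 53.3
position: [0.6573, 0.0315, 0.1885]
tool_rot: [-3.14, 0.001, 1.629]
force: [0.3, -0.2, 0.1]
grip_width: -0.0
finger_force: 0.0
clock: 53.97
position: [0.6633, 0.1392, 0.2005]
tool_rot: [-3.14, 0.0, 1.88]
force: [0.3, 0.5, 1.0]
grip_width: -0.0001
finger_force: 0.0
clock: 54.63
position: [0.6634, 0.1375, 0.2003]
tool_rot: [-3.14, 0.0, 1.877]
force: [1.0, 0.1, 0.9]
grip_width: 0.0001
finger_force: 0.0
t54.7 at [663.4 137.6 200.3] rpy [-179.9    0.   107.5] F [-0.3 -0.1  0.9] q7 -0.27
n 8 row: 0.0002 -0.0000 0.0124 -0.01 0.00 0.01  total pre-axes [ 1.6 -0.3 99.3] post-axes [ 1.6 -0.5 99.3]
```

View pics/tg.png

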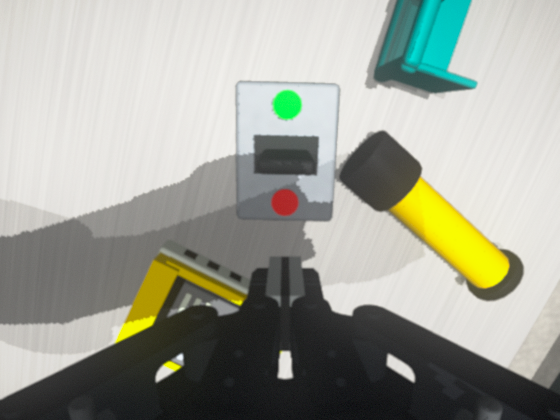

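```bash
python3 -m crank '0 0 0 0.0124 0 0 0;0 0 0 0.0124 0 0 0;0 0 0 0.0124 0 0 0;0 0 0 0.0124 0 0 0;0 0 0 0.0124 0 0 0;0 0 0 0.0124 0 0 0;0 0 0 0.0124 0 0 0;0 0 0 0.0124 0 0 0'; python3 -m crank '0 0.006 0 0 0 0 0;0 0.006 0 0 0 0 0;0 0.006 0 0 0 0 0;0 0.005 0 0 0 0 0;0 0.005 0 0 0 0 0;0 0.004 0 0 0 0 0;0 0.004 0 0 0 0 0;0 0.002 0 0 0 0 0';  python3 -m crank '0 0.001 0 0 0 0 0;0 0 0 0 0 0 0;0 0.001 0 0 0 0 0;0 0 0 0 0 0 0;0 0.001 0 0 0 0 0;0 0 0 0 0 0 0;0 0 0 0 0 0 0;0 0 0 0 0 0 0'; python3 -m crank '0 0.001 0 0 0 0 0;0 0 0 0 0 0 0;0 0.001 0 0 0 0 0;0 0 0 0 0 0 0;0 0 0 0 0 0 0;0 0 0 0 0 0 0;0 0 0 0 0 0 0;0 0 0 0 0 0 0'
```

```text
clock: 55.35
position: [0.6631, 0.1377, 0.0997]
tool_rot: [-3.139, 0.0, 1.877]
force: [0.1, -0.0, 0.3]
grip_width: -0.0001
finger_force: 0.0
clock: 56.02
position: [0.6518, 0.1741, 0.1013]
tool_rot: [-3.14, 0.001, 1.877]
force: [1.7, -4.6, -0.9]
grip_width: -0.0001
finger_force: 1.9
clock: 56.68
position: [0.6508, 0.1766, 0.101]
tool_rot: [-3.139, 0.0, 1.877]
force: [2.8, -4.8, -1.1]
grip_width: 0.0001
finger_force: 2.0
clock: 57.35
position: [0.6502, 0.1785, 0.101]
tool_rot: [-3.139, 0.0, 1.877]
force: [0.8, -4.3, -0.0]
grip_width: 0.0003
finger_force: 2.2
```

```bash
python3 -m crank '0 0.001 0 0 0 0 0;0 0 0 0 0 0 0;0 0.001 0 0 0 0 0;0 0 0 0 0 0 0;0 0 0 0 0 0 0;0 0 0 0 0 0 0;0 0 0 0 0 0 0;0 0 0 0 0 0 0'; python3 -m crank '0 0.001 0 0 0 0 0;0 0 0 0 0 0 0;0 0.001 0 0 0 0 0;0 0 0 0 0 0 0;0 0 0 0 0 0 0;0 0 0 0 0 0 0;0 0 0 0 0 0 0;0 0 0 0 0 0 0';python3 -m crank '0 0.001 0 0 0 0 0;0 0 0 0 0 0 0;0 0 0 0 0 0 0;0 0 0 0 0 0 0;0 0 0 0 0 0 0;0 0 0 0 0 0 0;0 0 0 0 0 0 0;0 0 0 0 0 0 0'
```

```text
clock: 58.02
position: [0.6496, 0.1804, 0.1011]
tool_rot: [-3.139, 0.0, 1.877]
force: [1.1, -6.3, 0.9]
grip_width: -0.0002
finger_force: 2.3
clock: 58.68
position: [0.649, 0.1822, 0.1011]
tool_rot: [-3.139, 0.0, 1.877]
force: [-0.0, -5.7, -0.1]
grip_width: 0.0001
finger_force: 2.4
clock: 59.35
position: [0.6488, 0.183, 0.1011]
tool_rot: [-3.139, 0.001, 1.877]
force: [1.7, -5.4, 0.6]
grip_width: -0.0
finger_force: 2.7
```

```bash
python3 -m crank '0 0.001 0 0 0 0 0;0 0 0 0 0 0 0;0 0.001 0 0 0 0 0;0 0 0 0 0 0 0;0 0 0 0 0 0 0;0 0 0 0 0 0 0;0 0 0 0 0 0 0;0 0 0 0 0 0 0'; python3 -m crank '0 0.001 0 0 0 0 0;0 0 0 0 0 0 0;0 0 0 0 0 0 0;0 0 0 0 0 0 0;0 0 0 0 0 0 0;0 0 0 0 0 0 0;0 0 0 0 0 0 0;0 0 0 0 0 0 0'
```

```text
clock: 60.02
position: [0.6486, 0.1833, 0.101]
tool_rot: [-3.139, 0.003, 1.876]
force: [4.3, -11.8, -0.1]
grip_width: -0.0
finger_force: 5.4
clock: 60.68
position: [0.6485, 0.1835, 0.101]
tool_rot: [-3.139, 0.003, 1.875]
force: [5.0, -15.3, 0.5]
grip_width: -0.0003
finger_force: 6.8
```

At the stop. Hold about 4 s, retreat slowly, then lift and check.

```bash
python3 -m crank '0 0 0 0 0 0 0;0 0 0 0 0 0 0;0 0 0 0 0 0 0;0 0 0 0 0 0 0;0 0 0 0 0 0 0;0 0 0 0 0 0 0;0 0 0 0 0 0 0;0 0 0 0 0 0 0' >/dev/null
python3 -m crank '0 0 0 0 0 0 0;0 0 0 0 0 0 0;0 0 0 0 0 0 0;0 0 0 0 0 0 0;0 0 0 0 0 0 0;0 0 0 0 0 0 0;0 0 0 0 0 0 0;0 0 0 0 0 0 0' >/dev/null
python3 -m crank '0 0 0 0 0 0 0;0 0 0 0 0 0 0;0 0 0 0 0 0 0;0 0 0 0 0 0 0;0 0 0 0 0 0 0;0 0 0 0 0 0 0;0 0 0 0 0 0 0;0 0 0 0 0 0 0' >/dev/null
python3 -m crank '0 0 0 0 0 0 0;0 0 0 0 0 0 0;0 0 0 0 0 0 0;0 0 0 0 0 0 0;0 0 0 0 0 0 0;0 0 0 0 0 0 0;0 0 0 0 0 0 0;0 0 0 0 0 0 0' >/dev/null
python3 -m crank '0 0 0 0 0 0 0;0 0 0 0 0 0 0;0 0 0 0 0 0 0;0 0 0 0 0 0 0;0 0 0 0 0 0 0;0 0 0 0 0 0 0;0 0 0 0 0 0 0;0 0 0 0 0 0 0'
python3 -m crank '0 -0.006 0 0 0 0 0;0 -0.006 0 0 0 0 0;0 -0.006 0 0 0 0 0;0 -0.006 0 0 0 0 0;0 -0.006 0 0 0 0 0;0 -0.006 0 0 0 0 0;0 -0.006 0 0 0 0 0;0 -0.008 0 0 0 0 0'
python3 -m crank '0 0 0 -0.02 0 0 0;0 0 0 -0.02 0 0 0;0 0 0 -0.02 0 0 0;0 0 0 -0.02 0 0 0;0 0 0 -0.02 0 0 0;0 0 0 -0.02 0 0 0;0 0 0 -0.02 0 0 0;0 0 0 0 0 0 0'
python3 - <<'E'
from h import *
from meas import rect
c=cam('wrist');X=cloud(c); m=(np.hypot(X[...,0]-.6526,X[...,1]-.1735)<.05)&(X[...,2]>.095)&(X[...,2]<.125)
print('tip',rect(X[m][:,:2]),m.sum())
c=cam('top'); np.savez('ro3.npz',X=cloud(c),img=c['img']); save(c,'end.png',s=1.4)
E
for a in 'orange 519.8 -329 2.2' 'blue 532 359 0' 'yellow 631 -16 -11.3'; do python3 seated.py ro3 $a; done
```

```text
clock: 64.02
position: [0.6486, 0.1835, 0.101]
tool_rot: [-3.139, 0.003, 1.875]
force: [4.9, -14.2, -0.2]
grip_width: 0.0
finger_force: 6.8
clock: 64.68
position: [0.6628, 0.1386, 0.101]
tool_rot: [-3.139, -0.0, 1.878]
force: [-1.1, 0.2, 0.8]
grip_width: -0.0002
finger_force: 0.0
clock: 65.35
position: [0.6645, 0.1389, 0.2452]
tool_rot: [3.139, 0.0, 1.877]
force: [-0.1, 0.0, 0.5]
grip_width: 0.0
finger_force: 0.0
tip [652.8 174.4  34.9  10.3  16.5] 697
body plane [6.000e-03 1.000e-03 3.721e+01] (want 0 0 37) 752
fin top z(75) 74.76050439213111 x(-2..12) [-1.96474981 10.48976728] y(+-25) [-24.27909334  24.23239678]
body plane [ 3.0000e-03 -4.0000e-03  3.6674e+01] (want 0 0 37) 760
fin top z(75) 74.302899596151 x(-2..12) [-2.07010179 11.08766851] y(+-25) [-23.0398045   22.10483752]
body plane [0. 0. 0.] (want 0 0 37) 0
  return _methods._mean(a, axis=axis, dtype=dtype,
  ret = ret.dtype.type(ret / rcount)
Traceback (most recent call last):
  File "seated.py", line 10, in <module>
    print('fin top z(75)',np.median(Z[f]),'x(-2..12)',np.percentile(Dx[f],[2,98]),'y(+-25)',np.percentile(Dy[f],[2,98]))
                                                      ~~~~~~~~~~~~~^^^^^^^^^^^^^^
IndexError: index -1 is out of bounds for axis 0 with size 0
```

View pics/end.png

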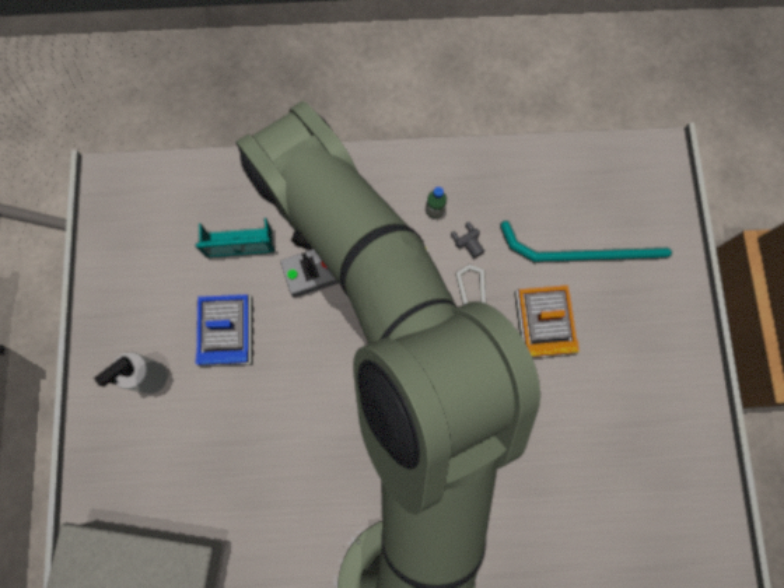

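Orange and blue sit home, bystanders are in place, and the toggle is upright. Yellow is hidden by the arm here, so I check it by the side camera, then hand in.

```bash
python3 - <<'E'
from h import *
c=cam('side'); np.savez('sy.npz',X=cloud(c),img=c['img'])
E
python3 seated.py sy yellow 631.6 -14 -11.3 && python3 -c "
from workcell import bot; print(bot.job_done())"
```

```text
body plane [-9.0000e-03  4.0000e-03  3.6089e+01] (want 0 0 37) 360
fin top z(75) 73.47594195051876 x(-2..12) [-6.21884639  8.47598399] y(+-25) [-19.68126331  28.89480709]
the job is handed in; nothing more can be done
None
```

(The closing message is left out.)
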